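# Blow out rinsed candle glasses

### The arm

A 7-joint arm with a two-finger parallel gripper is mounted at the origin on the work surface. World frame = base frame: x ahead of the robot, y to its left, z up, the work surface at z = 0. Lengths are in m, angles in degrees, forces in N, time in s.
With the tool pointing down it reaches from about 0.425 to 1.025 m from the base axis. Payload 3.6 kg.
Tool frame: the origin (TCP) lies at the very end of the fingers, on their centre line; the grasp point (between the pads) lies 19 mm behind it (arm.hold_point_z is the distance from the TCP to the grasp point, in m); z points along the fingers, y is the direction in which the jaws open and shut (so a half turn about z gives the same grasp; the last joint's range is limited). The gripper opens to 85 mm and grips with 20 to 120 N. Pads are 22 mm wide; open, the fingers measure 114 mm over their backs; the gripper's body (76 mm by 85 mm) begins 54 mm behind the grasp point. The pads swing forward as they close: fully open they stand 13 mm farther back than shut.
Start: joints at [-71.591, 33.873, 2.773, 92.16, -1.908, 54.013, -1.931], TCP at [0.292, 0.664, 0.231] pointing down, gripper open.
Joint ranges: [-153.93, 153.93], [-27.13, 128.08], [-72.61, 78.16], [10.71, 143.7], [-87.88, 267.88], [4.46, 118.87], [-176.78, 176.78]. Speed limits (degrees/s): [147.25, 147.25, 180, 180, 180, 180, 180].

### API

Orientations are given as a 3x3 rotation matrix whose columns are the frame's x, y, z axes.
In Python, from bench import arm, vision, ticket, spotter gives the robot as it stands. The module is installed in compiled form; this text tells all that it offers.
- The arm moves only by the shell command python3 -m inch 'ROWS'. ROWS is JSON, a list of rows, each an object of numbers: "hand": the gripper command: -1 is fully open, 1 is shut, values between are in proportion; "dx", "dy", "dz": the shift along the tool's x, y, z in units of 0.15 m (1.0 is 0.15 m); "yaw": the turn about the tool's z in units of 120 degrees (1.0 is 120 degrees). A call has exactly 5 rows; each row shifts and turns the commanded pose from where the row before left it, along the tool's axes as they then stand; what a row does not reach is not made up. A row lasts 1/10 s, in which the tool goes at most 50 mm and 8.59 degrees, less where a joint would pass 70% of its speed; a pose out of reach is approached as far as the arm can. A call with a number of a shift or a turn outside -1 to 1 is refused whole. A call with a gripper value outside its range is refused whole. The fingers move at their own pace and stop on an object; the grip force is fixed at half the most. Time passes only in rows, so rows that do not move let the fingers close, or fill a call up. It gives the time, the measured TCP pose, the force and the opening at its end, in the units of the state.
- arm.read_state(): the state, without advancing time (a new reading comes with each control period).
- vision.get_image(name): name is "side" or "top" or "wrist"; returns a dict with "color" (400x640x3 uint8, red, green, blue), "fovy" (degrees; the focal length in pixels is half the picture's height over the tangent of half this angle, whatever the lens; pixels are square), "cx", "cy" (the principal point, pixels), "position" and "attitude" of the camera in the world; the wrist camera has in their place "T_tool_cam" (4x4, takes a point from camera to tool coordinates, whose origin is the TCP and whose axes are the flange's). Camera axes: x right, y down, z forward; pixel columns grow to the right and rows downward; lengths in m; the calibration is good to about 2 mm. A picture is of the moment at which its call begins: read the wrist's pose just before it. There is no depth.
- ticket.finish_job(): hands the job in, once; it reports no verdict.
Trained networks look in a picture, given as the dict that the camera call returned (one of the last four; its "shot" number tells which), for a name from the list of things; names that differ only in an ending like _2 or _b are one class to them, and where a whole thing is asked for, a point or a joint stands for the part that bears it (a point fixed in the world has none). Each returns a list of dicts, best first, with "conf" (0 to 1); they miss things now and then, are a little off and sometimes report something else, mostly with a low value. They report only what shows in the picture. A call takes as long as a camera call.
- spotter.trace(picture, name): "mask" (400x640 bool, what is visible of it) and "point" ([column, row] in pixels, amid what is visible of it).
The state is a dict: "time": time; "joint_positions": joint angles; "joint_vel": joint speeds; "effort": joint torques, N m; "ee_pos": TCP position; "tool_rot": TCP orientation; "ft_force": force on the tool from outside, world axes, zero at the start; "wrist_torque": the same for the moment, N m; "width": finger opening in m.
Only numpy, scipy, OpenCV 4.12 (cv2) and the standard library are available. Lean on these libraries where they do the work, as an engineer would, in place of code of your own. Each camera call takes 0.05 s, during which the arm holds its last target. There are 200 camera calls.

### The job

Two rinsed candle glasses lie on their sides in the drain rack. Put each one upside down over its blow-off post, the tall glass on the tall post and the short glass on the short post, lowered until the rim stands flat on the post's foot and never dropped. When both are on and let go, press the treadle fully down to its stop, keep it there for about a second to blow the glasses dry, then let it come back up; leave the candle, the tin and the jug where they are.

Things in the scene. Friction and masses are not known exactly. Their poses are not given: they have to be found in the camera images.
- tall_glass: the taller white candle glass: straight round tumbler, 56 mm outside and 49 mm inside diameter, 105 mm high, bottom 6 mm thick. Origin at the centre of the outside of its closed bottom; +z along its axis to the open mouth. Starts lying on its side in a bay of the rack, mouth roughly towards -y (the robot's right), its axis level and 45 mm above the bench
- tall_glass_rim (a point): centre of the tall glass's open mouth, in the plane of the rim, 105 mm along +z from its origin
- short_glass: the shorter white candle glass: straight round tumbler, 56 mm outside and 49 mm inside diameter, 72 mm high, bottom 6 mm thick. Origin at the centre of the outside of its closed bottom; +z along its axis to the open mouth. Starts lying on its side in a bay of the rack, mouth roughly towards -y (the robot's right), its axis level and 45 mm above the bench
- short_glass_rim (a point): centre of the short glass's open mouth, in the plane of the rim, 72 mm along +z from its origin
- tall_post: the taller blow-off post, fixed: foot disc 84 mm across, 10 mm thick; on it a boss 38 mm across up to 20 mm high, tapering to 18 mm at 36 mm; then a round 18 mm post, tip 98 mm above the bench. Origin on its axis at bench level, z up. The tall glass seated on it has its rim 10 mm and its bottom 115 mm above the bench
- short_post: the shorter blow-off post, fixed: foot disc 84 mm across, 10 mm thick; on it a boss 38 mm across up to 20 mm high, tapering to 18 mm at 36 mm; then a round 18 mm post, tip 64 mm above the bench. Origin on its axis at bench level, z up. The short glass seated on it has its rim 10 mm and its bottom 82 mm above the bench
- rack: wire drain rack, fixed: dark steel tray 170 x 270 mm (x, y), 6 mm thick; two bays 75 mm either side of its centre in y, each of two 8 mm round bars 150 mm long in x, 17 mm either side of the glass's axis, tops 22 mm above the bench. Either glass may lie in either bay. Origin at bench level under its centre, z up, x roughly towards -y of the world
- treadle (a joint): hinge of the spring treadle (rad): 0 at rest (tread sloping up towards the robot), 0.25 at its stop. The hinge line is level, across the far end of the treadle, 34 mm above the bench. About 4 N on the pad starts it, 8 N holds it at the stop; it springs back by itself
- treadle_pad (a point): centre of the upper face of the ribbed rubber pad (50 x 46 mm) at the treadle's free end, towards the robot, where it is pressed. At rest 68 mm above the bench and 86 mm from the hinge line; at the stop about 46 mm above the bench. At rest its x points level from the free end to the hinge, z up
- candle: bystander: finished candle in a white jar, diameter 76 mm, 85 mm high, with a short wick; origin at the centre of its underside
- tin: bystander: low round aluminium candle tin with lid, diameter 72 mm, 44 mm high; origin at the centre of its underside
- jug: bystander: steel pouring jug, diameter 90 mm, 120 mm high, black handle on one side; origin at the centre of its underside

How it is judged (in metres and radians):
On the way, in this order (a step that is already met when the one before it is completed fails the run):
1. both glasses stand upside down on their own posts, rim on the foot, let go (z of tall_glass_rim in the frame of tall_post between 0.005 and 0.014 m and horizontal distance between tall_glass_rim and tall_post below 0.01 m and angle between each of tall_glass, short_glass's own z axis and vertical above 3.06 rad and z of short_glass_rim in the frame of short_post between 0.005 and 0.014 m and horizontal distance between short_glass_rim and short_post below 0.01 m and contact force between the fingers and tall_glass below 0.1 N and contact force between the fingers and short_glass below 0.1 N), for 0.2 s.
2. with both glasses in place, the treadle is held fully down at its stop (over 0.23 rad) for half a second (value of joint treadle above 0.23 rad and z of tall_glass_rim in the frame of tall_post between 0.005 and 0.014 m and horizontal distance between tall_glass_rim and tall_post below 0.01 m and angle between each of tall_glass, short_glass's own z axis and vertical above 3.06 rad and z of short_glass_rim in the frame of short_post between 0.005 and 0.014 m and horizontal distance between short_glass_rim and short_post below 0.01 m), for 0.5 s.
At the end, for the whole second after the job is handed in: Tall glass upside down on the tall post, short glass on the short post: rim within 4 mm of the foot's upper face and 10 mm of the post's axis, glass plumb within about 4.5 degrees, let go and at rest; treadle back up (under 0.04 rad) (all of step 1 and value of joint treadle below 0.04 rad and linear speed of each of tall_glass, short_glass below 0.02 m/s); the robot touches nothing.
It fails at once if a glass is dropped or thrown (moves faster than 0.7 m/s with no finger on it, a free fall of 25 mm) ((linear speed of tall_glass above 0.7 m/s and contact force between the fingers and tall_glass below 0.1 N) or (linear speed of short_glass above 0.7 m/s and contact force between the fingers and short_glass below 0.1 N)).
It fails at once if the candle, the tin or the jug is shifted by more than 20 mm (distance of any of candle, tin, jug from where it was at the start of the episode above 0.02 m).
It also fails if it takes over 72 s, if anything falls off the work surface, if the arm or the gripper's body presses on something with over 40 N, if the wrist force passes 120 N, or if a joint passes its speed limit or range.

## Working session

There is one attempt and no reset: what is moved stays moved. The work goes in short steps, Python scripts to look and compute and a shell command to move; the robot and the scene stay as the last step left them, time stands still between calls to the robot, and variables do not carry over. Pictures are saved under pics/ and viewed, about 8 in all and at most 12, crops included, and the job is handed in when it is done.

```bash
mkdir -p pics; cat > h.py <<'E'
import numpy as np, cv2
from bench import arm, vision, ticket, spotter
def shot(n): 
    s=arm.read_state(); im=vision.get_image(n)
    if n=='wrist':
        T=np.eye(4);T[:3,:3]=s['tool_rot'];T[:3,3]=s['ee_pos'];T=T@np.array(im['T_tool_cam'])
        im['position']=T[:3,3];im['attitude']=T[:3,:3]
    return im
def f(im): return 200/np.tan(np.radians(im['fovy'])/2)
def R(im):
    return np.array(im['attitude'])
def ray(im,p):
    d=R(im)@np.array([(p[0]-im['cx'])/f(im),(p[1]-im['cy'])/f(im),1]); return np.array(im['position']),d
def atz(im,p,z):
    o,d=ray(im,p); return o+d*(z-o[2])/d[2]
def proj(im,X):
    c=R(im).T@(np.array(X)-np.array(im['position'])); return np.array([im['cx']+f(im)*c[0]/c[2],im['cy']+f(im)*c[1]/c[2]])
def save(im,n,crop=None,k=1):
    a=im['color'][:,:,::-1]
    if crop: x0,y0,x1,y1=crop; a=a[y0:y1,x0:x1]
    if k!=1: a=cv2.resize(a,None,fx=k,fy=k,interpolation=cv2.INTER_CUBIC)
    cv2.imwrite('pics/'+n,a)
E
python3 - <<'E'
from h import *
np.set_printoptions(precision=3,suppress=True)
s=arm.read_state(); print(s['tool_rot'],s['ee_pos'],s['width'],arm.hold_point_z,s['ft_force'])
ims={n:vision.get_image(n) for n in('top','side')}
for n,im in ims.items():
    print(n,im['position'],np.array(im['attitude']),im['fovy'],im['cx'],im['cy'])
    for t in ['tall_glass','short_glass','tall_post','short_post','rack','treadle_pad','treadle','candle','tin','jug']:
        for r in spotter.trace(im,t)[:2]:
            m=r['mask'];ys,xs=np.nonzero(m)
            print(t,round(r['conf'],2),np.round(r['point']),xs.min(),xs.max(),ys.min(),ys.max(), atz(im,r['point'],0.045) if n=='top' else '')
a=np.vstack([ims['top']['color'],ims['side']['color']])[:,:,::-1]
cv2.imwrite('pics/a.png',cv2.resize(a,None,fx=.75,fy=.75,interpolation=cv2.INTER_AREA))
E
```

```text
[[-0.915  0.403 -0.001]
 [ 0.403  0.915 -0.002]
 [-0.    -0.002 -1.   ]] [0.292 0.663 0.23 ] 0.0853796823981818 0.0187 [-0.192 -0.087  0.131]
top [ 0.401 -0.002  1.253] [[ 0.001 -0.985  0.173]
 [-1.    -0.003 -0.012]
 [ 0.013 -0.173 -0.985]] 46.890507313888506 324.2102361870838 200.56797456249288
tall_glass 0.71 [209. 240.] 191 223 231 254 [0.508 0.284 0.045]
short_glass 0.64 [207. 240.] 191 223 230 254 [0.508 0.289 0.045]
tall_post 0.97 [436. 246.] 422 453 230 260 [ 0.494 -0.312  0.045]
tall_post 0.39 [209. 241.] 191 223 231 255 [0.505 0.285 0.045]
short_post 0.64 [366. 238.] 351 381 224 254 [ 0.516 -0.127  0.045]
rack 0.69 [225. 218.] 183 263 166 272 [0.566 0.245 0.045]
rack 0.25 [231. 190.] 207 251 176 202 [0.642 0.232 0.045]
treadle_pad 0.61 [316. 222.] 302 326 201 243 [0.557 0.005 0.045]
treadle_pad 0.6 [225. 216.] 182 262 166 271 [0.57  0.244 0.045]
treadle 0.61 [315. 223.] 303 326 202 243 [0.553 0.006 0.045]
candle 0.87 [315. 141.] 302 331 125 160 [0.778 0.009 0.045]
tin 0.59 [357. 145.] 346 370 132 159 [ 0.767 -0.106  0.045]
jug 0.74 [407. 145.] 389 427 116 170 [ 0.768 -0.244  0.045]
jug 0.72 [226. 188.] 208 251 176 201 [0.646 0.245 0.045]
side [0.348 0.538 0.8  ] [[-0.903 -0.326  0.279]
 [-0.429  0.695 -0.577]
 [-0.006 -0.641 -0.768]] 50.6358344605387 322.87188921666024 201.084424065203
tall_glass 0.85 [254. 291.] 227 282 264 321 
short_glass 0.67 [306. 349.] 284 330 320 371 
tall_post 0.63 [412. 148.] 393 424 124 162 
tall_post 0.33 [382. 199.] 362 396 181 212 
short_post 0.64 [379. 200.] 362 396 181 212 
rack 0.74 [281. 329.] 205 362 262 399 
rack 0.28 [414. 147.] 394 424 123 162 
treadle_pad 0.77 [346. 220.] 316 369 208 236 
treadle 0.58 [341. 224.] 317 369 209 234 
candle 0.7 [262. 188.] 243 277 169 214 
tin 0.66 [283. 168.] 270 297 152 181 
jug 0.66 [312. 125.] 289 328 99 155
```

View pics/a.png

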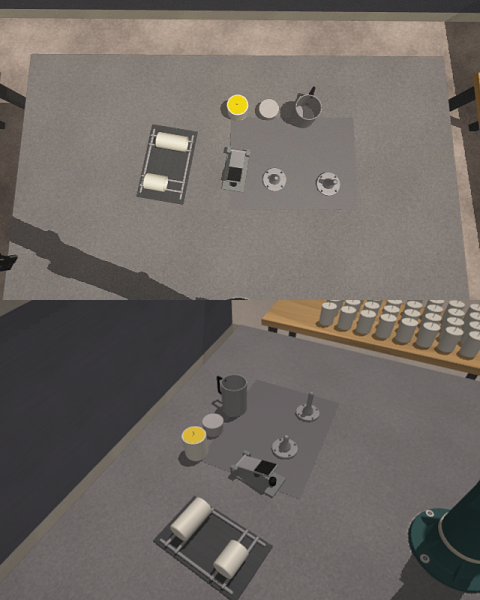

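```bash
python3 - <<'E'
from h import *
np.set_printoptions(precision=4,suppress=True)
im=vision.get_image('top')
g=im['color'].min(axis=2)
m=(g>150).astype(np.uint8)
for (x0,y0,x1,y1) in [(200,170,260,208),(183,222,232,262)]:
    mm=np.zeros_like(m);mm[y0:y1,x0:x1]=m[y0:y1,x0:x1]
    c=max(cv2.findContours(mm,0,1)[0],key=cv2.contourArea)
    (cx,cy),(w,h),a=cv2.minAreaRect(c); b=cv2.boxPoints(((cx,cy),(w,h),a))
    e=sorted([(b[i]+b[(i+1)%4])/2 for i in range(4)],key=lambda p:-np.hypot(*(p-[cx,cy])))[:2]
    P=[atz(im,p,.045) for p in e]; print('glass',(cx,cy),w,h,P,np.linalg.norm(P[0]-P[1]),np.degrees(np.arctan2(*(P[1]-P[0])[[1,0]])))
for n in ['tall_post','short_post']:
    r=spotter.trace(im,n)[0]; ys,xs=np.nonzero(r['mask']); e=[(xs.min()+xs.max())/2,(ys.min()+ys.max())/2]; print(n,e,atz(im,e,.01))
    save(im,n+'.png',(int(e[0])-40,int(e[1])-30,int(e[0])+40,int(e[1])+30),6)
r=spotter.trace(im,'treadle_pad')[0]; print(atz(im,r['point'],.068))
s=arm.read_state(); print(s['time'],[proj(vision.get_image('top'),s['ee_pos'])])
E
```

```text
glass (228.29542541503906, 188.19912719726562) 56.694969177246094 19.085433959960938 [array([0.6608, 0.3135, 0.045 ]), array([0.6325, 0.1643, 0.045 ])] 0.1518468075714608 -100.74946583498037
glass (210.2692108154297, 243.6538543701172) 44.71446990966797 19.21938133239746 [array([0.5102, 0.3379, 0.045 ]), array([0.4876, 0.2228, 0.045 ])] 0.11728033771693233 -101.12357081351864
tall_post [np.float64(437.5), np.float64(245.0)] [ 0.4993 -0.3235  0.01  ]
short_post [np.float64(366.0), np.float64(238.5)] [ 0.5165 -0.1305  0.01  ]
[0.5512 0.0094 0.068 ]
1.3 [array([  4.7792, 333.5656])]
```

```bash
python3 -m inch '[{"yaw":0.0713,"dz":-0.07,"hand":-1},{"yaw":0.0713,"dz":-0.07,"hand":-1},{"yaw":0.0713,"dz":-0.07,"hand":-1},{"yaw":0.0713,"dz":-0.07,"hand":-1},{"yaw":0.0713,"dz":-0.07,"hand":-1}]'
python3 -m inch '[{"yaw":0.0713,"dz":-0.07,"hand":-1},{"yaw":0.0713,"dz":-0.07,"hand":-1},{"yaw":0.0713,"dz":-0.07,"hand":-1},{"yaw":0.0713,"dz":-0.07,"hand":-1},{"hand":-1}]'
python3 -m inch '[{"dx":-0.229,"dy":0.232,"hand":-1},{"dx":-0.229,"dy":0.232,"hand":-1},{"dx":-0.229,"dy":0.232,"hand":-1},{"dx":-0.229,"dy":0.232,"hand":-1},{"dx":-0.229,"dy":0.232,"hand":-1}]'
python3 -m inch '[{"dx":-0.229,"dy":0.232,"hand":-1},{"dx":-0.229,"dy":0.232,"hand":-1},{"dx":-0.229,"dy":0.232,"hand":-1},{"dx":-0.229,"dy":0.232,"hand":-1},{"dx":-0.229,"dy":0.232,"hand":-1}]'
python3 -m inch '[{"hand":-1},{"hand":-1},{"hand":-1},{"hand":-1},{"hand":-1}]'
python3 - <<'E'
from h import *
np.set_printoptions(precision=4,suppress=True)
im=shot('wrist'); s=arm.read_state(); print(s['time'],s['ee_pos'],s['tool_rot']); print(np.array(im['T_tool_cam']),im['fovy'])
for t in ['tall_glass','short_glass']:
    for r in spotter.trace(im,t)[:2]:
        c=max(cv2.findContours(r['mask'].astype(np.uint8),0,1)[0],key=cv2.contourArea)
        (cx,cy),(w,h),a=cv2.minAreaRect(c); b=cv2.boxPoints(((cx,cy),(w,h),a))
        e=sorted([(b[i]+b[(i+1)%4])/2 for i in range(4)],key=lambda p:-np.hypot(*(p-[cx,cy])))[:2]
        P=[atz(im,p,.045) for p in e]; print(t,r['conf'],r['point'],w,h,P,np.linalg.norm(P[0]-P[1]),np.degrees(np.arctan2(*(P[1]-P[0])[[1,0]])))
save(im,'w1.png')
E
```

```text
1.4 [0.2922 0.6635 0.2313] [[-0.9152  0.403   0.    ]
 [ 0.403   0.9152 -0.    ]
 [-0.     -0.     -1.    ]]
[[ 0.0008 -0.955  -0.2967  0.0758]
 [ 1.      0.001  -0.0006  0.0008]
 [ 0.0009 -0.2967  0.955  -0.141 ]
 [ 0.      0.      0.      1.    ]] 65.35184786984135
tall_glass 0.29 [142.1, 397.1] 12.999998092651367 40.99999237060547 [array([0.4858, 0.3432, 0.045 ]), array([0.4633, 0.2919, 0.045 ])] 0.056056740564984206 -113.66208429474075
short_glass 0.92 [143.6, 395.8] 40.99999237060547 12.999998092651367 [array([0.4633, 0.2919, 0.045 ]), array([0.4858, 0.3432, 0.045 ])] 0.056056740558831246 66.33791570525928$[0]: bad value
$[0]: bad value
$[0]: bad value
$[0]: bad value
$[0]: bad value
```

View pics/w1.png

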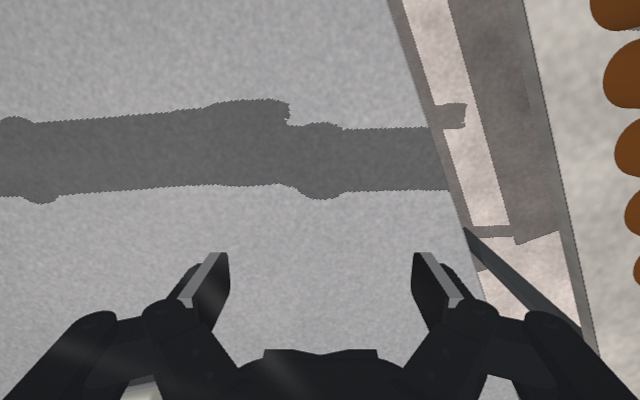

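```bash
python3 -m inch '[{"hand":-1,"dx":0,"dy":0,"dz":-0.07,"yaw":0.0713},{"hand":-1,"dx":0,"dy":0,"dz":-0.07,"yaw":0.0713},{"hand":-1,"dx":0,"dy":0,"dz":-0.07,"yaw":0.0713},{"hand":-1,"dx":0,"dy":0,"dz":-0.07,"yaw":0.0713},{"hand":-1,"dx":0,"dy":0,"dz":-0.07,"yaw":0.0713}]'
```

```text
time: 2.0
ee_pos: [0.2921, 0.6635, 0.2842]
tool_rot: [[-0.392, 0.92, -0.0], [0.92, 0.392, 0.0], [0.0, -0.0, -1.0]]
ft_force: [-0.5, 0.5, -0.6]
width: 0.0854
```

```bash
python3 -m inch '[{"hand":-1,"dx":0,"dy":0,"dz":-0.07,"yaw":0.0713},{"hand":-1,"dx":0,"dy":0,"dz":-0.07,"yaw":0.0713},{"hand":-1,"dx":0,"dy":0,"dz":-0.07,"yaw":0.0713},{"hand":-1,"dx":0,"dy":0,"dz":-0.07,"yaw":0.0713},{"hand":-1,"dx":-0.1,"dy":0.1,"dz":0,"yaw":0}]' | sed -n 2p
python3 -m inch '[{"hand":-1,"dx":-0.22,"dy":0.22,"dz":0,"yaw":0},{"hand":-1,"dx":-0.22,"dy":0.22,"dz":0,"yaw":0},{"hand":-1,"dx":-0.22,"dy":0.22,"dz":0,"yaw":0},{"hand":-1,"dx":-0.22,"dy":0.22,"dz":0,"yaw":0},{"hand":-1,"dx":-0.22,"dy":0.22,"dz":0,"yaw":0}]' | sed -n 2p
python3 -m inch '[{"hand":-1,"dx":-0.22,"dy":0.22,"dz":0,"yaw":0},{"hand":-1,"dx":-0.22,"dy":0.22,"dz":0,"yaw":0},{"hand":-1,"dx":-0.22,"dy":0.22,"dz":0,"yaw":0},{"hand":-1,"dx":-0.22,"dy":0.22,"dz":0,"yaw":0},{"hand":-1,"dx":0,"dy":0.2,"dz":0,"yaw":0}]'
python3 - <<'E'
from h import *
np.set_printoptions(precision=4,suppress=True)
im=shot('wrist'); s=arm.read_state(); print(s['time'],s['ee_pos'],s['tool_rot'])
for t in ['tall_glass','short_glass']:
    for r in spotter.trace(im,t)[:2]:
        c=max(cv2.findContours(r['mask'].astype(np.uint8),0,1)[0],key=cv2.contourArea)
        (cx,cy),(w,h),a=cv2.minAreaRect(c); b=cv2.boxPoints(((cx,cy),(w,h),a))
        e=sorted([(b[i]+b[(i+1)%4])/2 for i in range(4)],key=lambda p:-np.hypot(*(p-[cx,cy])))[:2]
        P=[atz(im,p,.045) for p in e]; print(t,r['conf'],r['point'],w,h,P,np.linalg.norm(P[0]-P[1]),np.degrees(np.arctan2(*(P[1]-P[0])[[1,0]])))
save(im,'w2.png')
E
```

```text
ee_pos: [0.3013, 0.6495, 0.3268]
ee_pos: [0.4366, 0.4491, 0.3254]
time: 3.5
ee_pos: [0.571, 0.2832, 0.326]
tool_rot: [[0.193, 0.981, -0.001], [0.981, -0.193, -0.004], [-0.004, -0.0, -1.0]]
ft_force: [0.4, 0.5, 0.2]
width: 0.0857
3.55 [0.5765 0.2842 0.3263] [[ 0.1943  0.9809  0.0064]
 [ 0.9809 -0.1943 -0.0034]
 [-0.0021  0.007  -1.    ]]
tall_glass 0.6 [380.4, 180.3] 81.0 42.0 [array([0.656 , 0.2918, 0.045 ]), array([0.6403, 0.176 , 0.045 ])] 0.1167917592646306 -97.70650563230967
short_glass 0.85 [271.2, 163.1] 58.82622146606445 41.262718200683594 [array([0.5106, 0.3271, 0.045 ]), array([0.4972, 0.2465, 0.045 ])] 0.08173987420448726 -99.42821202229901
```

View pics/w2.png

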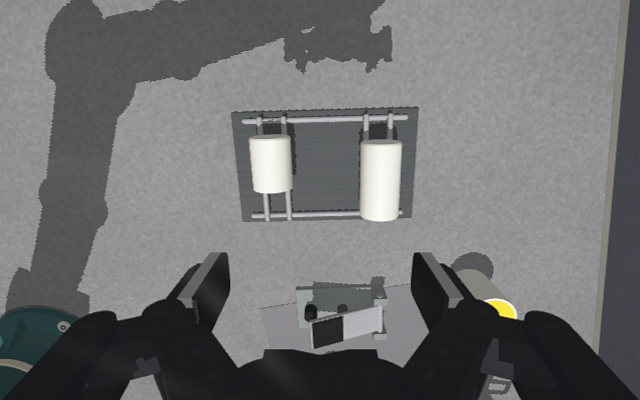

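```bash
python3 -m inch '[{"hand":-1,"dx":0.01,"dy":0.102,"dz":0.29,"yaw":0},{"hand":-1,"dx":0.01,"dy":0.102,"dz":0.29,"yaw":0},{"hand":-1,"dx":0.01,"dy":0.102,"dz":0.29,"yaw":0},{"hand":-1,"dx":0.01,"dy":0.102,"dz":0.29,"yaw":0},{"hand":-1,"dx":0,"dy":0.102,"dz":0.27,"yaw":0}]' | sed -n 2p
python3 -m inch '[{"hand":-1,"dx":0,"dy":0,"dz":0,"yaw":0},{"hand":-1,"dx":0,"dy":0,"dz":0,"yaw":0},{"hand":-1,"dx":0,"dy":0,"dz":0,"yaw":0},{"hand":-1,"dx":0,"dy":0,"dz":0,"yaw":0},{"hand":-1,"dx":0,"dy":0,"dz":0,"yaw":0}]' 
python3 - <<'E'
from h import *
np.set_printoptions(precision=4,suppress=True)
im=shot('wrist'); s=arm.read_state(); print(s['ee_pos'],s['tool_rot'])
save(im,'w3.png')
E
```

```text
ee_pos: [0.6444, 0.2856, 0.1089]
time: 4.65
ee_pos: [0.6466, 0.2857, 0.1137]
tool_rot: [[0.186, 0.983, 0.003], [0.983, -0.186, 0.002], [0.002, 0.002, -1.0]]
ft_force: [0.5, -0.4, 0.1]
width: 0.0854
[0.6465 0.2855 0.1132] [[ 0.186   0.9826  0.0023]
 [ 0.9826 -0.186   0.0016]
 [ 0.002   0.0019 -1.    ]]
```

View pics/w3.png

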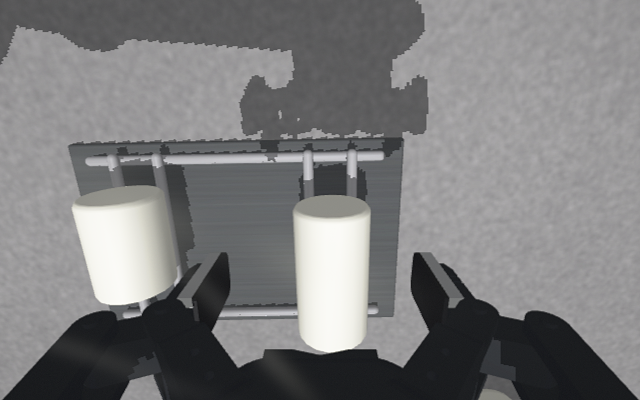

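```bash
python3 - <<'E'
from h import *
np.set_printoptions(precision=4,suppress=True)
im=shot('wrist')
print(atz(im,(332,222),.073),atz(im,(332,197),.017),atz(im,(332,209),.045),atz(im,(333,349),.073),f(im))
s=arm.read_state();g=s['ee_pos']+s['tool_rot']@[0,0,-.019]; print(g)
E
```

```text
[0.6548 0.2876 0.073 ] [0.6567 0.2861 0.017 ] [0.6556 0.2861 0.045 ] [0.6384 0.1911 0.073 ] 311.82015622801515
[0.6464 0.2853 0.1318]
```

```bash
python3 -m inch '[{"hand":-1,"dx":-0.087,"dy":0.06,"dz":0,"yaw":0},{"hand":-1,"dx":0,"dy":0,"dz":0.15,"yaw":0},{"hand":-1,"dx":0,"dy":0,"dz":0.15,"yaw":0},{"hand":-1,"dx":0,"dy":0,"dz":0.15,"yaw":0},{"hand":-1,"dx":0,"dy":0,"dz":0.15,"yaw":0}]' | sed -n 2p
python3 -m inch '[{"hand":-1,"dx":0,"dy":0,"dz":0,"yaw":0},{"hand":-0.25,"dx":0,"dy":0,"dz":0,"yaw":0},{"hand":-0.25,"dx":0,"dy":0,"dz":0,"yaw":0},{"hand":-0.25,"dx":0,"dy":0,"dz":0,"yaw":0},{"hand":-0.25,"dx":0,"dy":0,"dz":0,"yaw":0}]' 
python3 -m inch '[{"hand":-0.28,"dx":0,"dy":0,"dz":0,"yaw":0},{"hand":-0.28,"dx":0,"dy":0,"dz":0,"yaw":0},{"hand":-0.28,"dx":0,"dy":0,"dz":0,"yaw":0},{"hand":-0.28,"dx":0,"dy":0,"dz":-0.05,"yaw":0},{"hand":-0.28,"dx":0,"dy":0,"dz":-0.05,"yaw":0}]' 
python3 - <<'E'
from h import *
im=shot('wrist'); im2=shot('side')
a=np.vstack([im['color'],cv2.resize(im2['color'][230:400,180:440],(640,418),interpolation=cv2.INTER_CUBIC)])[:,:,::-1]
cv2.imwrite('pics/w4.png',cv2.resize(a,(469,600),interpolation=cv2.INTER_AREA))
E
```

```text
ee_pos: [0.6534, 0.2685, 0.0208]
time: 5.75
ee_pos: [0.6525, 0.2704, 0.0234]
tool_rot: [[0.187, 0.982, -0.0], [0.982, -0.187, 0.001], [0.001, -0.0, -1.0]]
ft_force: [-2.6, -1.9, 6.2]
width: 0.0552
time: 6.25
ee_pos: [0.6531, 0.2703, 0.0374]
tool_rot: [[0.187, 0.982, 0.001], [0.982, -0.187, 0.0], [0.001, 0.001, -1.0]]
ft_force: [0.4, -0.3, -0.5]
width: 0.055
```

View pics/w4.png

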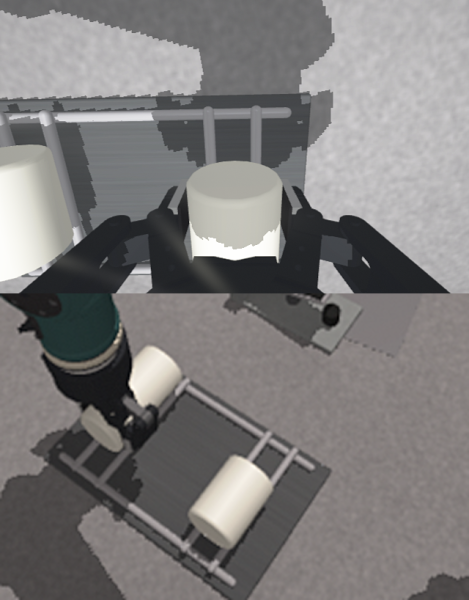

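```bash
python3 -m inch '[{"hand":-0.28,"dx":0,"dy":0,"dz":-0.05,"yaw":0},{"hand":-0.28,"dx":0,"dy":0,"dz":-0.05,"yaw":0},{"hand":-0.28,"dx":0,"dy":0,"dz":-0.05,"yaw":0},{"hand":-0.28,"dx":0,"dy":0,"dz":-0.05,"yaw":0},{"hand":-0.28,"dx":0,"dy":0,"dz":-0.05,"yaw":0}]' 
cat >> h.py <<'E'
def cyl(G,a,L,g=.016,r=.028):
    """outline points of a cylinder whose axis point g from bottom is at G, axis a"""
    a=np.array(a)/np.linalg.norm(a);u=np.cross(a,[.3,.5,.81]);u/=np.linalg.norm(u);v=np.cross(a,u)
    t=np.linspace(0,2*np.pi,40);c=r*(np.outer(np.cos(t),u)+np.outer(np.sin(t),v)); G=np.array(G)
    return G-g*a+c, G+(L-g)*a+c
def tiltfit(name,L,g,cams=('side','top')):
    s=arm.read_state();Rt=np.array(s['tool_rot']);G0=np.array(s['ee_pos'])-Rt[:,2]*.022
    ax=-Rt[:,0]; out=[]
    for n in cams:
        im=shot(n); rs=spotter.trace(im,name); 
        if not rs: print(n,'none');continue
        m=rs[0]['mask']; best=[]
        for th in range(-60,121,3):
            a=np.cos(np.radians(th))*ax+np.sin(np.radians(th))*np.array([0,0,-1])
            B,T=cyl(G0,a,L,g); h=cv2.convexHull(np.array([proj(im,p) for p in np.vstack([B,T])],np.float32)).astype(np.int32)
            k=np.zeros(m.shape,np.uint8);cv2.fillConvexPoly(k,h,1);k=k>0
            best.append((round((m&k).sum()/(m|k).sum(),3),th))
        print(n,rs[0]['conf'],rs[0]['point'],sorted(best)[::-1][:4]); out.append(im)
    return out
E
python3 - <<'E'
from h import *
ims=tiltfit('tall_glass',.105,.016)
im=shot('side'); save(im,'s1.png',(180,180,440,400),3)
E
```

```text
time: 6.85
ee_pos: [0.6526, 0.2702, 0.0746]
tool_rot: [[0.187, 0.982, 0.0], [0.982, -0.187, 0.0], [0.0, 0.0, -1.0]]
ft_force: [0.0, -0.4, -1.4]
width: 0.0554
side 0.74 [282.2, 326.9] [(np.float64(0.097), 120), (np.float64(0.095), 117), (np.float64(0.09), 114), (np.float64(0.085), 111)]
top 0.69 [234.0, 185.8] [(np.float64(0.674), 18), (np.float64(0.665), 9), (np.float64(0.664), 12), (np.float64(0.662), 15)]
```

View pics/s1.png

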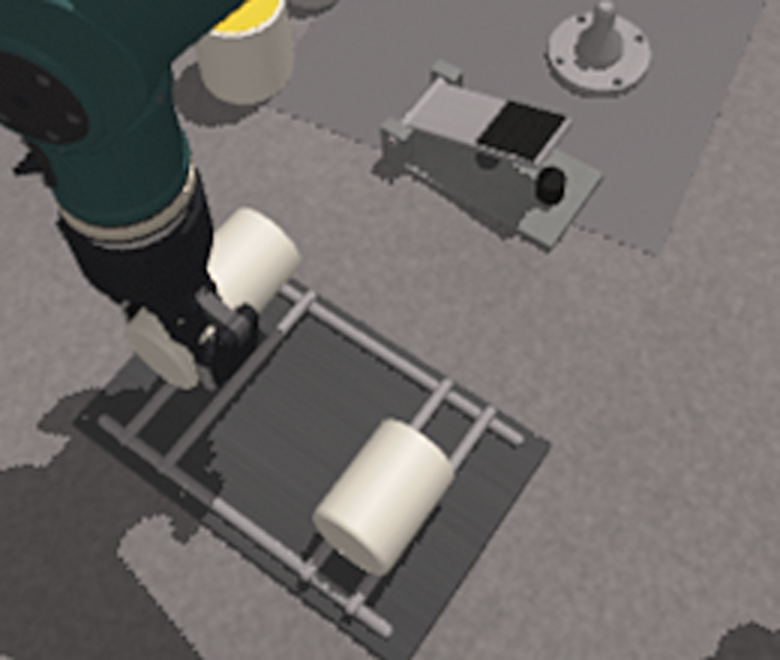

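```bash
python3 -m inch '[{"hand":-0.22,"dx":0,"dy":0,"dz":0,"yaw":0},{"hand":-0.22,"dx":0,"dy":0,"dz":-0.2,"yaw":0},{"hand":-0.22,"dx":0,"dy":0,"dz":-0.2,"yaw":0},{"hand":-0.22,"dx":0,"dy":0,"dz":-0.2,"yaw":0},{"hand":-0.22,"dx":0,"dy":0,"dz":-0.2,"yaw":0}]' | sed -n 2p
python3 -m inch '[{"hand":-0.22,"dx":-0.1,"dy":-0.02,"dz":0,"yaw":0},{"hand":-0.22,"dx":-0.2,"dy":-0.02,"dz":0,"yaw":0},{"hand":-0.22,"dx":-0.3,"dy":-0.02,"dz":0,"yaw":0},{"hand":-0.22,"dx":-0.3,"dy":-0.02,"dz":0,"yaw":0},{"hand":-0.22,"dx":-0.3,"dy":-0.02,"dz":0,"yaw":0}]' | sed -n 2p
python3 -m inch '[{"hand":-0.22,"dx":-0.3,"dy":-0.02,"dz":0,"yaw":0},{"hand":-0.22,"dx":-0.3,"dy":-0.02,"dz":0,"yaw":0},{"hand":-0.22,"dx":-0.3,"dy":-0.02,"dz":0,"yaw":0},{"hand":-0.22,"dx":-0.3,"dy":-0.02,"dz":0,"yaw":0},{"hand":-0.22,"dx":-0.3,"dy":-0.02,"dz":0,"yaw":0}]' | sed -n 2p
python3 -m inch '[{"hand":-0.22,"dx":-0.3,"dy":-0.02,"dz":0,"yaw":0},{"hand":-0.22,"dx":-0.3,"dy":-0.02,"dz":0,"yaw":0},{"hand":-0.22,"dx":-0.3,"dy":-0.02,"dz":0,"yaw":0},{"hand":-0.22,"dx":-0.3,"dy":-0.02,"dz":0,"yaw":0},{"hand":-0.22,"dx":-0.2,"dy":-0.02,"dz":0,"yaw":0}]' | sed -n 2p
python3 -m inch '[{"hand":-0.22,"dx":-0.11,"dy":0,"dz":0,"yaw":0},{"hand":-0.22,"dx":0,"dy":0,"dz":0,"yaw":0},{"hand":-0.22,"dx":0,"dy":0,"dz":0,"yaw":0},{"hand":-0.22,"dx":0,"dy":0,"dz":0,"yaw":0},{"hand":-0.22,"dx":0,"dy":0,"dz":0,"yaw":0}]'
python3 - <<'E'
from h import *
np.set_printoptions(precision=4,suppress=True)
im=shot('wrist')
for t in ['tall_post','short_post']:
    for r in spotter.trace(im,t)[:2]:
        ys,xs=np.nonzero(r['mask']); print(t,r['conf'],r['point'],xs.min(),xs.max(),ys.min(),ys.max(),atz(im,r['point'],.01))
save(im,'w5.png')
ims=tiltfit('tall_glass',.105,.016)
E
```

```text
ee_pos: [0.6521, 0.27, 0.1943]
ee_pos: [0.6022, 0.0938, 0.1925]
ee_pos: [0.5451, -0.124, 0.1927]
ee_pos: [0.4901, -0.3294, 0.1929]
time: 9.6
ee_pos: [0.4914, -0.3393, 0.1935]
tool_rot: [[0.183, 0.983, -0.0], [0.983, -0.183, 0.001], [0.001, -0.0, -1.0]]
ft_force: [-0.1, 0.3, -1.1]
width: 0.055
tall_post 0.92 [327.1, 154.3] 288 366 117 195 [ 0.5028 -0.319   0.01  ]
short_post 0.24 [327.7, 153.8] 288 366 117 195 [ 0.5035 -0.3186  0.01  ]
side 0.59 [433.2, 79.6] [(np.float64(0.606), 42), (np.float64(0.603), 12), (np.float64(0.599), 39), (np.float64(0.595), 9)]
top 0.53 [463.2, 243.5] [(np.float64(0.355), 75), (np.float64(0.35), 72), (np.float64(0.34), 69), (np.float64(0.338), 78)]
```

View pics/w5.png

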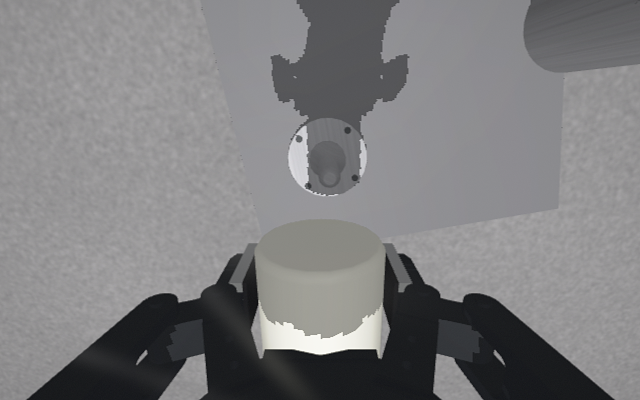

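```bash
python3 -m inch '[{"hand":-0.22,"dx":0.18,"dy":0.02,"dz":0,"yaw":0},{"hand":-0.22,"dx":0.25,"dy":0.027,"dz":0,"yaw":0},{"hand":-0.22,"dx":0.25,"dy":0,"dz":0,"yaw":0},{"hand":-0.22,"dx":0.2,"dy":0,"dz":0.1,"yaw":0},{"hand":-0.22,"dx":0,"dy":0,"dz":0.2,"yaw":0}]' | sed -n 2p
python3 -m inch '[{"hand":-0.22,"dx":0,"dy":0,"dz":0.2,"yaw":0},{"hand":-0.22,"dx":0,"dy":0,"dz":0.2,"yaw":0},{"hand":-0.28,"dx":0,"dy":0,"dz":0,"yaw":0},{"hand":-0.28,"dx":0,"dy":0,"dz":0,"yaw":0},{"hand":-0.28,"dx":0,"dy":0,"dz":0,"yaw":0}]'
```

```text
ee_pos: [0.5257, -0.2079, 0.1499]
time: 10.95
ee_pos: [0.523, -0.2142, 0.0903]
tool_rot: [[0.187, 0.982, 0.003], [0.982, -0.187, -0.001], [-0.001, 0.003, -1.0]]
ft_force: [-0.5, 0.0, -1.5]
width: 0.0553
```

```bash
python3 -m inch '[{"hand":-0.28,"dx":-0.06,"dy":0,"dz":0,"yaw":0},{"hand":-0.28,"dx":-0.06,"dy":0,"dz":0,"yaw":0},{"hand":-0.28,"dx":-0.04,"dy":0,"dz":-0.02,"yaw":0},{"hand":-0.28,"dx":-0.03,"dy":0,"dz":-0.03,"yaw":0},{"hand":-0.28,"dx":0,"dy":0,"dz":0,"yaw":0}]'
python3 - <<'E'
from h import *
im=shot('wrist'); im2=shot('side')
a=np.vstack([im['color'],cv2.resize(im2['color'][20:190,320:580],(640,418),interpolation=cv2.INTER_CUBIC)])[:,:,::-1]
cv2.imwrite('pics/w6.png',cv2.resize(a,(469,600),interpolation=cv2.INTER_AREA))
E
```

```text
time: 11.45
ee_pos: [0.5187, -0.2332, 0.0968]
tool_rot: [[0.182, 0.983, -0.0], [0.983, -0.182, 0.013], [0.012, -0.002, -1.0]]
ft_force: [4.1, 14.6, 0.2]
width: 0.0552
```

View pics/w6.png

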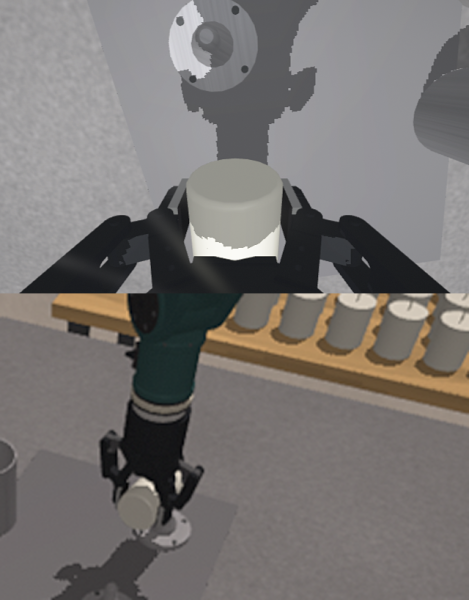

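```bash
python3 -m inch '[{"hand":-0.3,"dx":0,"dy":0,"dz":0,"yaw":0},{"hand":-0.3,"dx":0,"dy":0,"dz":0,"yaw":0},{"hand":-0.3,"dx":0,"dy":0,"dz":0,"yaw":0},{"hand":-0.3,"dx":0,"dy":0,"dz":0,"yaw":0},{"hand":-0.3,"dx":0,"dy":0,"dz":0,"yaw":0}]'
python3 -m inch '[{"hand":-0.3,"dx":-0.03,"dy":0,"dz":0,"yaw":0},{"hand":-0.3,"dx":-0.03,"dy":0,"dz":0,"yaw":0},{"hand":-0.3,"dx":-0.03,"dy":0,"dz":0,"yaw":0},{"hand":-0.3,"dx":0,"dy":0,"dz":0,"yaw":0},{"hand":-0.3,"dx":0,"dy":0,"dz":0,"yaw":0}]'
cat >> h.py <<'E'
def tiltw(n,G=None,L=.105,g=.016,ths=range(-20,111,1)):
    """disc (closed bottom) of the held glass in the wrist picture -> tilt, by matching its bright-mask outline top"""
    im=shot('wrist'); s=arm.read_state(); Rt=np.array(s['tool_rot']); G0=np.array(s['ee_pos'])-Rt[:,2]*.0215
    r=spotter.trace(im,n)
    if not r: print('none'); return im
    m=r[0]['mask']; b=[]
    for th in ths:
        a=-np.cos(np.radians(th))*Rt[:,0]+np.sin(np.radians(th))*Rt[:,2]
        B,T=cyl(G0,a,L,g); h=cv2.convexHull(np.array([proj(im,p) for p in np.vstack([B,T])],np.float32)).astype(np.int32)
        k=np.zeros(m.shape,np.uint8);cv2.fillConvexPoly(k,h,1);k=k>0; k[300:]=0; mm=m.copy();mm[300:]=0
        b.append((round((mm&k).sum()/(mm|k).sum(),3),th))
    print('tilt',r[0]['conf'],r[0]['point'],sorted(b)[::-1][:4]); return im
E
python3 -c "
from h import *
im=tiltw('tall_glass')
g=im['color'][:,320].astype(int).sum(1)//3; print(g[180:300:3])"
```

```text
time: 12.05
ee_pos: [0.5187, -0.2332, 0.0965]
tool_rot: [[0.181, 0.983, -0.0], [0.983, -0.181, 0.012], [0.012, -0.002, -1.0]]
ft_force: [4.0, 14.4, 1.0]
width: 0.0559
time: 12.55
ee_pos: [0.5181, -0.2336, 0.0964]
tool_rot: [[0.174, 0.985, -0.003], [0.984, -0.174, 0.03], [0.029, -0.008, -1.0]]
ft_force: [6.9, 34.1, 10.2]
width: 0.0559
tilt 0.96 [319.1, 285.3] [(np.float64(0.952), 13), (np.float64(0.952), 12), (np.float64(0.952), 10), (np.float64(0.95), 14)]
[ 90  90  90  90  91  89  90  90  89  90  89  90 142 144 144 144 144 144
 144 144 144 145 144 144 144 144 145 144 144 146 145 147 161 167 174 168
 164 165 165 165]
```

```bash
python3 - <<'E'
from h import *
np.set_printoptions(precision=3,suppress=True)
s=arm.read_state(); F=np.array(s['ft_force']);M=np.array(s['wrist_torque']);Rt=np.array(s['tool_rot'])
Fl=Rt.T@F;Ml=Rt.T@M; print('tool F',Fl,'M',Ml, s['ee_pos'],s['width'])
# in tool xz-plane: My = z*Fx - x*Fz ; height at which the line crosses given tool x
for x in (-.089,-.08,-.07,0): print(x,'z_tool',(Ml[1]+x*Fl[2])/Fl[0])
im=shot('top'); r=spotter.trace(im,'tall_glass')
for q in r[:2]:
    ys,xs=np.nonzero(q['mask']);print(q['conf'],q['point'],xs.min(),xs.max(),ys.min(),ys.max(),q['mask'].sum())
im=shot('side'); r=spotter.trace(im,'tall_glass')
for q in r[:2]:
    ys,xs=np.nonzero(q['mask']);print(q['conf'],q['point'],xs.min(),xs.max(),ys.min(),ys.max(),q['mask'].sum())
save(im,'s2.png',(360,40,440,120),7)
E
```

```text
tool F [ 35.113   0.751 -10.363] M [-0.172  7.261 -0.03 ] [ 0.518 -0.234  0.096] 0.05572500995823219
-0.089 z_tool 0.23305005426979503
-0.08 z_tool 0.23039372343076822
-0.07 z_tool 0.2274422447207385
0 z_tool 0.2067818937505303
0.55 [407.1, 237.8] 403 409 225 244 109
0.72 [401.3, 135.4] 385 420 119 151 508
0.52 [306.4, 344.8] 284 329 321 370 1356
```

View pics/s2.png

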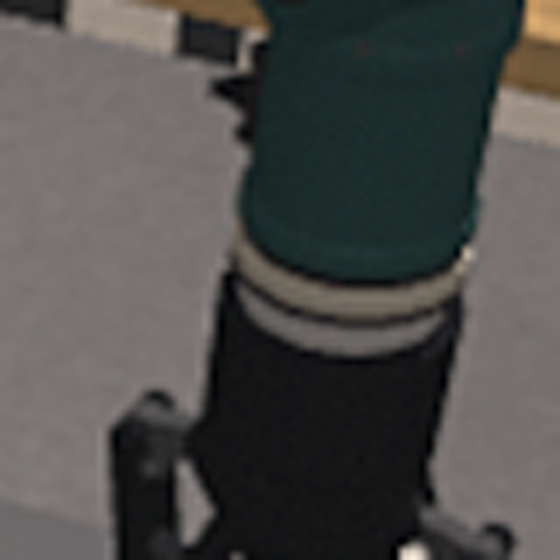

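```bash
python3 - <<'E'
from h import *
im=shot('wrist'); T=np.linalg.inv(np.array(im['T_tool_cam']))
def pr(P):
    c=T[:3,:3]@np.array(P)+T[:3,3]; return im['cx']+f(im)*c[0]/c[2],im['cy']+f(im)*c[1]/c[2]
for gz in (-.0215,-.015,-.008):
  for g in (.014,.016,.019):
    out=[]
    for th in (-10,-5,0,5,10,15,30):
        t=np.radians(th);a=np.array([-np.cos(t),0,np.sin(t)]);u=np.array([np.sin(t),0,np.cos(t)])
        lo=np.array([0,0,gz])-g*a+.028*u; hi=lo-.056*u; mid=lo-.028*u+np.array([0,.028,0])
        out.append((th,round(pr(lo)[1]),round(pr(hi)[1]),round(2*(pr(mid)[0]-320))))
    print(gz,g,out)
i5=cv2.imread('pics/w5.png'); cv2.imwrite('pics/cmp.png',cv2.resize(np.hstack([i5[190:330,230:410],im['color'][190:330,230:410,::-1]]),None,fx=2.2,fy=2.2,interpolation=cv2.INTER_CUBIC))
for nm,I in(('w5',i5),('now',im['color'])):
    print(nm,I[205:300:2,320].astype(int).sum(1)//3)
E
```

```text
-0.0215 0.014 [(-10, 235, 276, 128), (-5, 231, 284, 129), (0, 228, 292, 130), (5, 224, 301, 132), (10, 221, 309, 133), (15, 218, 317, 134), (30, 213, 338, 137)]
-0.0215 0.016 [(-10, 231, 270, 128), (-5, 227, 278, 130), (0, 224, 287, 131), (5, 221, 296, 132), (10, 218, 304, 134), (15, 215, 313, 135), (30, 210, 335, 138)]
-0.0215 0.019 [(-10, 226, 262, 129), (-5, 222, 270, 130), (0, 218, 279, 132), (5, 215, 288, 134), (10, 212, 298, 135), (15, 210, 307, 137), (30, 205, 332, 141)]
-0.015 0.014 [(-10, 230, 266, 123), (-5, 226, 274, 124), (0, 223, 282, 125), (5, 219, 289, 126), (10, 216, 297, 127), (15, 214, 304, 128), (30, 208, 325, 130)]
-0.015 0.016 [(-10, 226, 261, 123), (-5, 223, 269, 124), (0, 219, 277, 125), (5, 216, 285, 126), (10, 213, 293, 128), (15, 211, 301, 129), (30, 205, 322, 132)]
-0.015 0.019 [(-10, 221, 253, 123), (-5, 217, 261, 125), (0, 214, 269, 126), (5, 211, 278, 127), (10, 208, 286, 129), (15, 206, 295, 130), (30, 201, 319, 134)]
-0.008 0.014 [(-10, 225, 257, 117), (-5, 221, 264, 118), (0, 218, 271, 119), (5, 215, 279, 120), (10, 212, 286, 121), (15, 209, 293, 122), (30, 203, 312, 124)]
-0.008 0.016 [(-10, 222, 252, 117), (-5, 218, 259, 118), (0, 215, 267, 119), (5, 211, 274, 121), (10, 209, 282, 122), (15, 206, 289, 123), (30, 201, 310, 125)]
-0.008 0.019 [(-10, 216, 244, 118), (-5, 213, 252, 119), (0, 209, 260, 120), (5, 206, 268, 121), (10, 204, 276, 123), (15, 201, 284, 124), (30, 197, 307, 127)]
w5 [152 150 151 151 151 150 151 138 135 134 135 135 135 135 135 135 135 135
 136 135 135 136 136 136 136 136 136 137 136 136 136 136 136 143 151 157
 158 161 160 160 157 157 157 157 157 157 157 157]
now [ 90  89  89  90  90  90 145 144 143 144 144 144 144 144 144 144 144 144
 144 143 144 144 145 145 143 144 145 145 144 145 145 145 145 144 146 158
 164 167 171 172 168 166 165 165 165 165 165 165]
```

View pics/cmp.png

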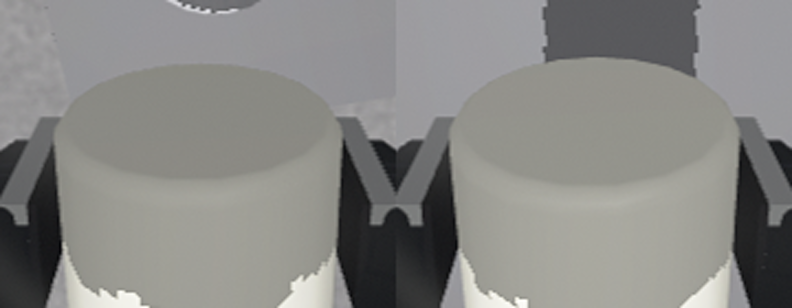

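```bash
python3 -m inch '[{"hand":-0.26,"dx":0,"dy":0,"dz":0,"yaw":0},{"hand":-0.26,"dx":0.12,"dy":0,"dz":0,"yaw":0},{"hand":-0.26,"dx":0.13,"dy":0,"dz":0,"yaw":0},{"hand":-0.26,"dx":0,"dy":0,"dz":0.09,"yaw":0},{"hand":-0.26,"dx":0,"dy":0,"dz":0.09,"yaw":0}]' | sed -n '2p;4p'
python3 -m inch '[{"hand":-0.28,"dx":0,"dy":0,"dz":0,"yaw":0},{"hand":-0.28,"dx":-0.07,"dy":0,"dz":0,"yaw":0},{"hand":-0.28,"dx":-0.07,"dy":0,"dz":0,"yaw":0},{"hand":-0.28,"dx":-0.06,"dy":0,"dz":0,"yaw":0},{"hand":-0.28,"dx":0,"dy":0,"dz":0,"yaw":0}]' | sed -n '2p;4p'
python3 -m inch '[{"hand":-0.28,"dx":-0.01,"dy":0,"dz":-0.05,"yaw":0},{"hand":-0.28,"dx":-0.01,"dy":0,"dz":-0.05,"yaw":0},{"hand":-0.28,"dx":-0.01,"dy":0,"dz":-0.05,"yaw":0},{"hand":-0.28,"dx":-0.01,"dy":0,"dz":0,"yaw":0},{"hand":-0.28,"dx":0,"dy":0,"dz":0,"yaw":0}]'
python3 - <<'E'
from h import *
im=tiltw('tall_glass'); s=arm.read_state(); print(s['ft_force'],im['color'][195:310:2,320].astype(int).sum(1)//3)
E
```

```text
ee_pos: [0.5215, -0.2191, 0.0692]
ft_force: [-0.2, 0.1, -1.5]
ee_pos: [0.5172, -0.2321, 0.0692]
ft_force: [3.5, 27.5, 8.4]
time: 14.4
ee_pos: [0.5155, -0.2461, 0.0921]
tool_rot: [[0.184, 0.983, -0.001], [0.983, -0.184, 0.012], [0.012, -0.004, -1.0]]
ft_force: [2.8, 14.5, 3.8]
width: 0.0552
tilt 0.61 [320.4, 281.2] [(np.float64(0.91), 30), (np.float64(0.909), 31), (np.float64(0.908), 34), (np.float64(0.908), 33)]
[ 2.67026688 13.84646198  4.72933541] [ 89  91  90  90  89 146 154 154 153 153 153 154 153 154 153 154 154 154
 154 153 153 153 154 154 153 153 153 154 153 153 153 153 153 153 153 154
 153 154 154 153 154 153 153 154 154 153 154 154 153 156 164 169 174 171
 168 166 162 160]
```

```bash
python3 -m inch '[{"hand":-0.28,"dx":-0.03,"dy":0,"dz":-0.06,"yaw":0},{"hand":-0.28,"dx":-0.03,"dy":0,"dz":-0.06,"yaw":0},{"hand":-0.28,"dx":-0.04,"dy":0,"dz":-0.05,"yaw":0},{"hand":-0.28,"dx":-0.04,"dy":0,"dz":-0.04,"yaw":0},{"hand":-0.28,"dx":-0.04,"dy":0,"dz":-0.03,"yaw":0}]'
python3 - <<'E'
from h import *
im=tiltw('tall_glass'); s=arm.read_state(); print(s['ee_pos'],s['ft_force'],im['color'][175:330:3,320].astype(int).sum(1)//3)
E
```

```text
time: 15.0
ee_pos: [0.5084, -0.277, 0.1274]
tool_rot: [[0.187, 0.982, -0.002], [0.982, -0.187, 0.007], [0.006, -0.004, -1.0]]
ft_force: [2.2, 6.4, -4.9]
width: 0.0552
tilt 0.89 [321.9, 271.4] [(np.float64(0.836), 81), (np.float64(0.832), 83), (np.float64(0.831), 82), (np.float64(0.829), 84)]
[ 0.50835745 -0.27787542  0.12793074] [ 0.64824908  7.24982359 -0.95586175] [ 89  88  87  88  88  88  88  97 157 159 160 161 159 160 160 160 160 161
 160 160 161 160 161 161 161 161 160 161 161 161 160 161 161 160 160 161
 161 161 160 161 161 161 161 160 160 160 160 160 160 159 160 165]
```

```bash
python3 -m inch '[{"hand":-0.28,"dx":-0.04,"dy":0,"dz":-0.01,"yaw":0},{"hand":-0.28,"dx":-0.04,"dy":0,"dz":-0.01,"yaw":0},{"hand":-0.28,"dx":-0.04,"dy":0,"dz":-0.01,"yaw":0},{"hand":-0.28,"dx":-0.04,"dy":0,"dz":0,"yaw":0},{"hand":-0.28,"dx":-0.04,"dy":0,"dz":0,"yaw":0}]'|sed -n '2p;4p'
python3 -m inch '[{"hand":-0.28,"dx":-0.04,"dy":0,"dz":0,"yaw":0},{"hand":-0.28,"dx":-0.04,"dy":0,"dz":0,"yaw":0},{"hand":-0.28,"dx":-0.04,"dy":0,"dz":0,"yaw":0},{"hand":-0.28,"dx":-0.04,"dy":0,"dz":0,"yaw":0},{"hand":-0.28,"dx":-0.02,"dy":0,"dz":0,"yaw":0}]'
python3 - <<'E'
from h import *
im=tiltw('tall_glass'); s=arm.read_state(); print(s['ee_pos'],s['ft_force'])
im2=shot('side');b=[int(v) for v in proj(im2,s['ee_pos'])]; print(b)
c=im2['color'][max(0,b[1]-50):b[1]+70,max(0,b[0]-80):b[0]+80]
a=np.vstack([cv2.resize(im['color'],(480,300)),cv2.resize(c,(480,300),interpolation=cv2.INTER_CUBIC)])[:,:,::-1]
cv2.imwrite('pics/w7.png',a)
E
```

```text
ee_pos: [0.5036, -0.3056, 0.1325]
ft_force: [1.3, 8.0, 3.1]
time: 16.1
ee_pos: [0.4971, -0.3337, 0.1315]
tool_rot: [[0.188, 0.982, -0.003], [0.982, -0.188, 0.006], [0.006, -0.004, -1.0]]
ft_force: [0.5, 4.7, -3.2]
width: 0.0549
none
[ 0.49706228 -0.33395687  0.13152169] [ 1.39930015  5.551944   -2.98393872]
[420, 110]
```

View pics/w7.png

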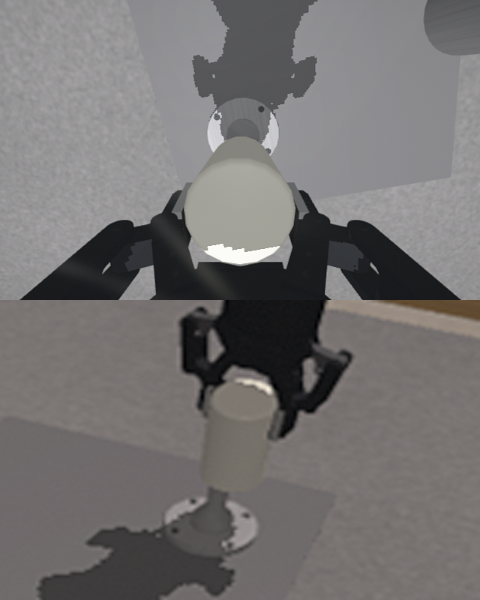

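```bash
python3 - <<'E'
from h import *
np.set_printoptions(precision=4,suppress=True)
im=shot('wrist'); T=np.linalg.inv(np.array(im['T_tool_cam'])); s=arm.read_state(); Rt=np.array(s['tool_rot'])
def pr(P):
    c=T[:3,:3]@np.array(P)+T[:3,3]; return round(im['cx']+f(im)*c[0]/c[2]),round(im['cy']+f(im)*c[1]/c[2])
for th in (80,84,88,90,92,96,100):
    t=np.radians(th);a=np.array([-np.cos(t),0,np.sin(t)]);u=np.array([np.sin(t),0,np.cos(t)])
    B=np.array([0,0,-.0165])-.016*a; E=B+.105*a+.028*u
    print(th,'disc back',pr(B+.028*u),'disc front',pr(B-.028*u),'rim back',pr(E))
g=im['color'].astype(int).sum(2)//3
print('col320',g[100:230:2,320]); print('row160',g[160,262:300:2],g[160,350:390:2])
print(atz(im,(324.7,129.5),.01)-.042*Rt[:,0], s['ee_pos'])
E
```

```text
80 disc back (319, 223) disc front (319, 355) rim back (320, 192)
84 disc back (319, 227) disc front (319, 355) rim back (320, 184)
88 disc back (319, 231) disc front (319, 354) rim back (320, 176)
90 disc back (319, 234) disc front (319, 353) rim back (320, 172)
92 disc back (319, 236) disc front (319, 352) rim back (320, 168)
96 disc back (319, 241) disc front (319, 350) rim back (320, 160)
100 disc back (319, 247) disc front (319, 348) rim back (320, 152)
col320 [ 87  87  86  87  87  87  87  86  87  87  86  87  86  86  85 103 116 115
 117 118 118 118 119 117 117 116 116 116 115 100 102 100 102 101 101 102
  99 101  99  99  98 128 130 129 129 130 129 130 131 130 131 130 131 130
 129 132 144 149 153 158 164 165 165 166 165]
row160 [149 150 150 151 150 151 151 151 123 204 206 211 206 204 203 212 165 115
 115] [115 115 115 113 117 207 203 201 201 169 151 149 149 149 148 148 148 148
 148 148]
[ 0.5027 -0.3234  0.0098] [ 0.4971 -0.3339  0.1316]
```

```bash
python3 -m inch '[{"hand":-0.28,"dx":-0.02,"dy":0,"dz":0,"yaw":0},{"hand":-0.28,"dx":-0.015,"dy":0,"dz":0,"yaw":0},{"hand":-0.28,"dx":0,"dy":0,"dz":0,"yaw":0},{"hand":-0.25,"dx":0.07,"dy":0.01,"dz":0,"yaw":0},{"hand":-0.25,"dx":0.07,"dy":0.01,"dz":0,"yaw":0}]'|sed -n '2p;4p'
python3 -m inch '[{"hand":-0.25,"dx":0,"dy":0,"dz":0,"yaw":0},{"hand":-0.25,"dx":0,"dy":0,"dz":0.03,"yaw":0},{"hand":-0.25,"dx":0,"dy":0,"dz":0.03,"yaw":0},{"hand":-0.25,"dx":0,"dy":0,"dz":0,"yaw":0},{"hand":-0.25,"dx":0,"dy":0,"dz":0,"yaw":0}]'
python3 - <<'E'
from h import *
im=shot('wrist');g=im['color'].astype(int).sum(2)//3
print('col320',g[100:230:2,320]);print(arm.read_state()['ee_pos'])
E
```

```text
ee_pos: [0.5049, -0.3228, 0.1331]
ft_force: [-0.1, -0.0, -1.4]
time: 17.3
ee_pos: [0.5042, -0.3212, 0.123]
tool_rot: [[0.187, 0.982, -0.001], [0.982, -0.187, -0.0], [-0.0, -0.001, -1.0]]
ft_force: [0.1, 0.2, -1.4]
width: 0.0546
col320 [ 88  88  88  88  88  89  88  87  87  88  87  88  87  87  87  87  87  87
  87  88  86  88  87  96 120 116 118 118 117 117 117 117 117 116 114 114
 113 132 133 133 133 134 134 133 134 133 133 135 134 134 134 134 134 133
 133 134 133 145 151 154 159 161 163 163 163]
[ 0.50436845 -0.32118111  0.12319807]
```

```bash
python3 -m inch '[{"hand":-0.25,"dx":-0.007,"dy":-0.011,"dz":0.03,"yaw":0},{"hand":-0.25,"dx":0,"dy":0,"dz":0.05,"yaw":0},{"hand":-0.25,"dx":0,"dy":0,"dz":0.05,"yaw":0},{"hand":-0.25,"dx":0,"dy":0,"dz":0.05,"yaw":0},{"hand":-0.25,"dx":0,"dy":0,"dz":0.03,"yaw":0}]'
python3 -m inch '[{"hand":-0.25,"dx":0,"dy":0,"dz":0.01,"yaw":0},{"hand":-0.25,"dx":0,"dy":0,"dz":0.01,"yaw":0},{"hand":-0.25,"dx":0,"dy":0,"dz":0.01,"yaw":0},{"hand":-0.25,"dx":0,"dy":0,"dz":0,"yaw":0},{"hand":-0.25,"dx":0,"dy":0,"dz":0,"yaw":0}]'|sed -n '2p;4p'
```

```text
time: 17.85
ee_pos: [0.5023, -0.3211, 0.0906]
tool_rot: [[0.187, 0.982, -0.001], [0.982, -0.187, 0.001], [0.001, -0.001, -1.0]]
ft_force: [-0.2, 0.4, -1.6]
width: 0.0543
ee_pos: [0.5029, -0.3216, 0.0875]
ft_force: [0.2, 0.4, -1.5]
```

```bash
for i in 1; do python3 -m inch '[{"hand":-0.25,"dx":0,"dy":0,"dz":0.01,"yaw":0},{"hand":-0.25,"dx":0,"dy":0,"dz":0.01,"yaw":0},{"hand":-0.25,"dx":0,"dy":0,"dz":0.01,"yaw":0},{"hand":-0.25,"dx":0,"dy":0,"dz":0,"yaw":0},{"hand":-0.25,"dx":0,"dy":0,"dz":0,"yaw":0}]'|sed -n '2p;4p'; done
python3 -m inch '[{"hand":-0.25,"dx":0,"dy":0,"dz":0.01,"yaw":0},{"hand":-0.25,"dx":0,"dy":0,"dz":0.01,"yaw":0},{"hand":-0.25,"dx":0,"dy":0,"dz":0,"yaw":0},{"hand":-0.25,"dx":0,"dy":0,"dz":0,"yaw":0},{"hand":-0.25,"dx":0,"dy":0,"dz":0,"yaw":0}]'|sed -n '2p;4p'
```

```text
ee_pos: [0.5027, -0.3215, 0.0827]
ft_force: [0.0, -0.3, -1.9]
ee_pos: [0.5027, -0.3216, 0.0798]
ft_force: [-0.2, 0.0, -1.4]
```

```bash
python3 -m inch '[{"hand":-0.25,"dx":0,"dy":0,"dz":0.01,"yaw":0},{"hand":-0.25,"dx":0,"dy":0,"dz":0.01,"yaw":0},{"hand":-0.25,"dx":0,"dy":0,"dz":0,"yaw":0},{"hand":-0.25,"dx":0,"dy":0,"dz":0,"yaw":0},{"hand":-0.25,"dx":0,"dy":0,"dz":0,"yaw":0}]'|sed -n '2p;4p'
python3 -m inch '[{"hand":-0.25,"dx":0,"dy":0,"dz":0.01,"yaw":0},{"hand":-0.25,"dx":0,"dy":0,"dz":0.01,"yaw":0},{"hand":-0.25,"dx":0,"dy":0,"dz":0,"yaw":0},{"hand":-0.25,"dx":0,"dy":0,"dz":0,"yaw":0},{"hand":-0.25,"dx":0,"dy":0,"dz":0,"yaw":0}]'|sed -n '2p;4p'
```

```text
ee_pos: [0.5028, -0.3216, 0.0768]
ft_force: [-1.0, -0.5, -1.2]
ee_pos: [0.5028, -0.3216, 0.0738]
ft_force: [0.4, -0.2, -1.3]
```

```bash
python3 -m inch '[{"hand":-0.25,"dx":0,"dy":0,"dz":0.01,"yaw":0},{"hand":-0.25,"dx":0,"dy":0,"dz":0.01,"yaw":0},{"hand":-0.25,"dx":0,"dy":0,"dz":0,"yaw":0},{"hand":-0.25,"dx":0,"dy":0,"dz":0,"yaw":0},{"hand":-0.25,"dx":0,"dy":0,"dz":0,"yaw":0}]'|sed -n '2p;4p'
python3 - <<'E'
from h import *
im=shot('wrist');g=im['color'].astype(int).sum(2)//3
for r in (240,260,280): 
    print(r,g[r,236:270:2],g[r,370:404:2])
print(g[120:240:2,322])
E
```

```text
ee_pos: [0.5028, -0.3222, 0.0723]
ft_force: [-1.4, 0.4, 9.7]
240 [153 153 154 154 154 155 154 154 154 154 155 144 142 152 155 159 162] [161 158 155 153 141 138 153 152 152 152 152 152 151 152 151 150 151]
260 [ 54  55  73 111 110 110 112 152 156 162 164 164 164 164 165 165 165] [165 165 165 165 166 165 164 161 155 153 114 105 105 106 107  80  30]
280 [104 105 105 107  60 154 160 164 165 164 164 165 165 164 165 165 165] [165 164 164 165 165 164 165 164 164 162 156 152  64  56 107 105 106]
[ 89  90  90  90  90  90  90  90  89  91  90  90  90  89  89  90  90  93
 100 119 120 121 120 121 121 121 119 138 139 138 138 138 138 139 138 138
 138 138 138 138 138 138 138 138 138 138 138 146 155 157 161 167 167 167
 167 167 167 167 167 166]
```

```bash
python3 -m inch '[{"hand":-0.3,"dx":0,"dy":0,"dz":0,"yaw":0},{"hand":-0.33,"dx":0,"dy":0,"dz":0,"yaw":0},{"hand":-0.4,"dx":0,"dy":0,"dz":0,"yaw":0},{"hand":-0.7,"dx":0,"dy":0,"dz":0,"yaw":0},{"hand":-1,"dx":0,"dy":0,"dz":0,"yaw":0}]'
python3 -m inch '[{"hand":-1,"dx":0,"dy":0,"dz":0,"yaw":0},{"hand":-1,"dx":0,"dy":0,"dz":-0.1,"yaw":0},{"hand":-1,"dx":0,"dy":0,"dz":-0.2,"yaw":0},{"hand":-1,"dx":0,"dy":0,"dz":-0.3,"yaw":0},{"hand":-1,"dx":0,"dy":0,"dz":-0.3,"yaw":0}]'
python3 - <<'E'
from h import *
np.set_printoptions(precision=4,suppress=True)
for n in ('side','top','wrist'):
    im=shot(n)
    for r in spotter.trace(im,'tall_glass')[:1]:
        m=r['mask'];ys,xs=np.nonzero(m);print(n,r['conf'],r['point'],xs.min(),xs.max(),ys.min(),ys.max())
        P=np.array([.5025,-.3216,.115]);B,T=cyl(P,[0,0,-1],.105,0)
        h=cv2.convexHull(np.array([proj(im,p) for p in np.vstack([B,T])],np.float32)).astype(np.int32)
        k=np.zeros(m.shape,np.uint8);cv2.fillConvexPoly(k,h,1);k=k>0;print('IoU',(m&k).sum()/(m|k).sum(),h[:,0].min(0),h[:,0].max(0))
E
```

```text
time: 21.4
ee_pos: [0.5027, -0.3213, 0.0706]
tool_rot: [[0.187, 0.982, -0.0], [0.982, -0.187, 0.0], [0.0, -0.0, -1.0]]
ft_force: [0.5, 0.7, -0.3]
width: 0.0843
time: 21.9
ee_pos: [0.5022, -0.3213, 0.2078]
tool_rot: [[0.187, 0.982, -0.001], [0.982, -0.187, 0.0], [0.0, -0.001, -1.0]]
ft_force: [0.4, 0.1, 0.8]
width: 0.0858
side 0.94 [411.5, 131.8] 399 425 113 156
IoU 0.902020202020202 [398 111] [426 156]
top 0.9 [444.8, 243.2] 427 457 230 253
IoU 0.8582202111613876 [426 229] [458 254]
wrist 0.55 [317.3, 189.8] 286 354 145 229
IoU 0.895760802785173 [282 146] [353 233]
```

```bash
python3 -m inch '[{"hand":-1,"dx":0.15,"dy":-0.03,"dz":0,"yaw":0},{"hand":-1,"dx":0.32,"dy":-0.06,"dz":0,"yaw":0},{"hand":-1,"dx":0.32,"dy":-0.06,"dz":0,"yaw":0},{"hand":-1,"dx":0.32,"dy":-0.06,"dz":0,"yaw":0},{"hand":-1,"dx":0.32,"dy":-0.06,"dz":0,"yaw":0}]'|sed -n 2p
python3 -m inch '[{"hand":-1,"dx":0.32,"dy":-0.06,"dz":0,"yaw":0},{"hand":-1,"dx":0.32,"dy":-0.06,"dz":0,"yaw":0},{"hand":-1,"dx":0.32,"dy":-0.06,"dz":0,"yaw":0},{"hand":-1,"dx":0.32,"dy":-0.06,"dz":0,"yaw":0},{"hand":-1,"dx":0.32,"dy":-0.06,"dz":0,"yaw":0}]'|sed -n 2p
python3 -m inch '[{"hand":-1,"dx":0.32,"dy":-0.06,"dz":0,"yaw":0},{"hand":-1,"dx":0.32,"dy":-0.06,"dz":0,"yaw":0},{"hand":-1,"dx":0.32,"dy":-0.06,"dz":0,"yaw":0},{"hand":-1,"dx":0.2,"dy":-0.04,"dz":0.2,"yaw":0},{"hand":-1,"dx":0.1,"dy":-0.03,"dz":0.2,"yaw":0}]'|sed -n 2p
python3 -m inch '[{"hand":-1,"dx":0,"dy":0,"dz":0.2,"yaw":0},{"hand":-1,"dx":0,"dy":0,"dz":0,"yaw":0},{"hand":-1,"dx":0,"dy":0,"dz":0,"yaw":0},{"hand":-1,"dx":0,"dy":0,"dz":0,"yaw":0},{"hand":-1,"dx":0,"dy":0,"dz":0,"yaw":0}]'
python3 - <<'E'
from h import *
np.set_printoptions(precision=4,suppress=True)
im=shot('wrist'); r=spotter.trace(im,'short_glass')[0]; m=r['mask']; s=arm.read_state()
ys,xs=np.nonzero(m); print(r['conf'],r['point'],xs.min(),xs.max(),ys.min(),ys.max(),s['ee_pos'])
from scipy.optimize import minimize
def cost(p):
    a=[np.cos(p[2]),np.sin(p[2]),0];B,T=cyl([p[0],p[1],.045],a,.072,0)
    q=np.array([proj(im,x) for x in np.vstack([B,T])],np.float32)
    h=cv2.convexHull(q); k=np.zeros(m.shape,np.uint8);cv2.fillConvexPoly(k,(h*16).astype(np.int32),1,shift=4);k=k>0
    return 1-(m&k).sum()/(m|k).sum()
p=minimize(cost,[.51,.326,np.radians(-100)],method='Nelder-Mead',options=dict(initial_simplex=[[.51,.326,-1.745],[.516,.326,-1.745],[.51,.332,-1.745],[.51,.326,-1.68]]))
print(p.fun,p.x,np.degrees(p.x[2]))
G=p.x[:2]+.015*np.array([np.cos(p.x[2]),np.sin(p.x[2])]); d=np.append(G-s['ee_pos'][:2],0); print('G',G,'tool shift units',(np.array(s['tool_rot']).T@d)/.15)
E
```

```text
ee_pos: [0.5015, -0.1012, 0.2044]
ee_pos: [0.5021, 0.1426, 0.2044]
ee_pos: [0.5011, 0.3386, 0.144]
time: 24.2
ee_pos: [0.5033, 0.3334, 0.1174]
tool_rot: [[0.188, 0.982, 0.002], [0.982, -0.188, 0.001], [0.002, 0.002, -1.0]]
ft_force: [-0.3, -0.2, 0.7]
width: 0.0852
0.88 [330.8, 266.3] 294 368 208 324 [0.503  0.3336 0.1172]
0.06806593145974149 [ 0.51    0.3239 -1.7316] -99.21375223608769
G [0.5076 0.3091] tool shift units [-0.1547  0.0609 -0.0002]
```

```bash
python3 -m inch '[{"hand":-1,"dx":-0.155,"dy":0.06,"dz":0,"yaw":0},{"hand":-1,"dx":0,"dy":0,"dz":0.16,"yaw":0},{"hand":-1,"dx":0,"dy":0,"dz":0.16,"yaw":0},{"hand":-1,"dx":0,"dy":0,"dz":0.15,"yaw":0},{"hand":-1,"dx":0,"dy":0,"dz":0.15,"yaw":0}]'|sed -n 2p
python3 -m inch '[{"hand":-1,"dx":0,"dy":0,"dz":0,"yaw":0},{"hand":-0.22,"dx":0,"dy":0,"dz":0,"yaw":0},{"hand":-0.22,"dx":0,"dy":0,"dz":0,"yaw":0},{"hand":-0.22,"dx":0,"dy":0,"dz":0,"yaw":0},{"hand":-0.22,"dx":0,"dy":0,"dz":0,"yaw":0}]'
python3 -m inch '[{"hand":-0.22,"dx":0,"dy":0,"dz":-0.05,"yaw":0},{"hand":-0.22,"dx":0,"dy":0,"dz":-0.1,"yaw":0},{"hand":-0.22,"dx":0,"dy":0,"dz":-0.2,"yaw":0},{"hand":-0.22,"dx":0,"dy":0,"dz":-0.3,"yaw":0},{"hand":-0.22,"dx":0,"dy":0,"dz":-0.3,"yaw":0}]'
python3 -m inch '[{"hand":-0.22,"dx":0,"dy":0,"dz":-0.2,"yaw":0},{"hand":-0.22,"dx":0,"dy":0,"dz":0,"yaw":0},{"hand":-0.22,"dx":0,"dy":0,"dz":0,"yaw":0},{"hand":-0.22,"dx":0,"dy":0,"dz":0,"yaw":0},{"hand":-0.22,"dx":0,"dy":0,"dz":0,"yaw":0}]'
python3 - <<'E'
from h import *
im=shot('wrist');g=im['color'].astype(int).sum(2)//3
print(g[195:310:2,320])
E
```

```text
ee_pos: [0.5074, 0.3094, 0.023]
time: 25.3
ee_pos: [0.507, 0.3098, 0.0249]
tool_rot: [[0.187, 0.982, 0.001], [0.982, -0.187, 0.002], [0.002, 0.001, -1.0]]
ft_force: [-2.2, -0.2, 5.6]
width: 0.0553
time: 25.8
ee_pos: [0.5062, 0.3087, 0.1676]
tool_rot: [[0.187, 0.982, -0.0], [0.982, -0.187, -0.0], [-0.0, -0.0, -1.0]]
ft_force: [0.1, 0.8, -1.5]
width: 0.055
time: 26.3
ee_pos: [0.5054, 0.3085, 0.1938]
tool_rot: [[0.187, 0.982, -0.003], [0.982, -0.187, -0.002], [-0.002, -0.002, -1.0]]
ft_force: [0.2, 0.4, -1.7]
width: 0.055
[107 104 112 106 110 108 105 106 108 108 106 110 112 108 107 145 147 147
 147 147 147 147 147 147 147 147 147 147 147 147 147 147 147 148 147 148
 147 148 149 148 148 148 162 167 172 175 175 175 173 172 171 171 171 171
 171 171 171 171]
```

```bash
python3 -m inch '[{"hand":-0.22,"dx":-0.15,"dy":0.04,"dz":0,"yaw":0},{"hand":-0.22,"dx":-0.31,"dy":0.06,"dz":0,"yaw":0},{"hand":-0.22,"dx":-0.31,"dy":0.06,"dz":0,"yaw":0},{"hand":-0.22,"dx":-0.31,"dy":0.06,"dz":0,"yaw":0},{"hand":-0.22,"dx":-0.31,"dy":0.06,"dz":0,"yaw":0}]'|sed -n 2p
python3 -m inch '[{"hand":-0.22,"dx":-0.31,"dy":0.06,"dz":0,"yaw":0},{"hand":-0.22,"dx":-0.31,"dy":0.06,"dz":0,"yaw":0},{"hand":-0.22,"dx":-0.31,"dy":0.06,"dz":0,"yaw":0},{"hand":-0.22,"dx":-0.31,"dy":0.06,"dz":0,"yaw":0},{"hand":-0.22,"dx":-0.31,"dy":0.06,"dz":0,"yaw":0}]'|sed -n 2p
python3 -m inch '[{"hand":-0.22,"dx":-0.16,"dy":0.05,"dz":0,"yaw":0},{"hand":-0.22,"dx":-0.08,"dy":0.02,"dz":0,"yaw":0},{"hand":-0.22,"dx":0,"dy":0,"dz":0,"yaw":0},{"hand":-0.22,"dx":0,"dy":0,"dz":0,"yaw":0},{"hand":-0.22,"dx":0,"dy":0,"dz":0,"yaw":0}]'
python3 - <<'E'
from h import *
np.set_printoptions(precision=4,suppress=True)
im=shot('wrist'); s=arm.read_state();Rt=np.array(s['tool_rot'])
for t in ['short_post','tall_post']:
    for r in spotter.trace(im,t)[:1]:
        ys,xs=np.nonzero(r['mask']); c=[(xs.min()+xs.max())/2,ys.min()]
        mid=atz(im,[(xs.min()+xs.max())/2,(ys.min()+ys.max())/2],.01)
        print(t,r['conf'],xs.min(),xs.max(),ys.min(),ys.max(),mid,atz(im,c,.01)-.042*Rt[:,0],'rel tool',Rt.T@(np.array(s['ee_pos'])-mid))
r=spotter.trace(im,'treadle_pad')
for q in r[:1]: print('pad',q['conf'],q['point'],atz(im,q['point'],.068))
g=im['color'].astype(int).sum(2)//3
print(g[195:310:2,320])
E
```

```text
ee_pos: [0.5083, 0.0945, 0.1944]
ee_pos: [0.509, -0.1422, 0.1945]
time: 27.85
ee_pos: [0.5133, -0.175, 0.1948]
tool_rot: [[0.183, 0.983, -0.001], [0.983, -0.183, 0.002], [0.001, -0.001, -1.0]]
ft_force: [0.7, 0.1, -2.3]
width: 0.0548
short_post 0.86 277 356 89 170 [ 0.5183 -0.1278  0.01  ] [ 0.5179 -0.1305  0.01  ] rel tool [-0.0473  0.0036 -0.185 ]
[154 153 153 153 153 153 153 152 152 152 151 151 152 152 152 138 135 136
 135 137 136 137 138 137 137 136 137 136 137 137 136 137 137 137 138 137
 137 137 138 137 138 136 151 156 160 162 163 162 160 159 158 159 158 159
 159 159 158 159]
```

```bash
python3 -m inch '[{"hand":-0.22,"dx":0.15,"dy":-0.026,"dz":0,"yaw":0},{"hand":-0.22,"dx":0.25,"dy":0,"dz":0,"yaw":0},{"hand":-0.22,"dx":0.25,"dy":0,"dz":0,"yaw":0},{"hand":-0.22,"dx":0.15,"dy":0,"dz":0.12,"yaw":0},{"hand":-0.22,"dx":0,"dy":0,"dz":0.25,"yaw":0}]' | sed -n 2p
python3 -m inch '[{"hand":-0.22,"dx":0,"dy":0,"dz":0.25,"yaw":0},{"hand":-0.22,"dx":0,"dy":0,"dz":0.22,"yaw":0},{"hand":-0.22,"dx":0,"dy":0,"dz":0.15,"yaw":0},{"hand":-0.28,"dx":0,"dy":0,"dz":0,"yaw":0},{"hand":-0.28,"dx":0,"dy":0,"dz":0,"yaw":0}]'
```

```text
ee_pos: [0.536, -0.0535, 0.1415]
time: 29.05
ee_pos: [0.5321, -0.0589, 0.047]
tool_rot: [[0.186, 0.982, -0.0], [0.982, -0.186, -0.0], [-0.0, -0.0, -1.0]]
ft_force: [-0.6, 0.1, -1.3]
width: 0.0551
```

```bash
python3 -m inch '[{"hand":-0.28,"dx":-0.05,"dy":0,"dz":0,"yaw":0},{"hand":-0.28,"dx":-0.05,"dy":0,"dz":0,"yaw":0},{"hand":-0.28,"dx":-0.02,"dy":0,"dz":-0.03,"yaw":0},{"hand":-0.28,"dx":-0.02,"dy":0,"dz":-0.05,"yaw":0},{"hand":-0.28,"dx":-0.02,"dy":0,"dz":-0.04,"yaw":0}]'
python3 - <<'E'
from h import *
im=shot('wrist');g=im['color'].astype(int).sum(2)//3
print(g[175:340:3,320],arm.read_state()['ft_force'])
E
```

```text
time: 29.55
ee_pos: [0.5294, -0.0783, 0.0664]
tool_rot: [[0.183, 0.983, 0.003], [0.983, -0.183, 0.005], [0.006, 0.002, -1.0]]
ft_force: [2.2, 7.3, -5.7]
width: 0.0552
[ 98  97  98  96  97  97  96  97  97  97  96  96 110 164 164 164 165 164
 164 164 164 164 164 164 165 164 164 164 164 164 164 164 164 165 165 165
 165 165 165 164 165 163 177 186 181 177 171 171 172 171 171 169 254 252
 252] [ 2.23898444  9.72870426 -2.15104754]
```

```bash
python3 -m inch '[{"hand":-0.28,"dx":-0.04,"dy":0,"dz":-0.03,"yaw":0},{"hand":-0.28,"dx":-0.04,"dy":0,"dz":-0.03,"yaw":0},{"hand":-0.28,"dx":-0.04,"dy":0,"dz":-0.03,"yaw":0},{"hand":-0.28,"dx":-0.04,"dy":0,"dz":-0.01,"yaw":0},{"hand":-0.28,"dx":-0.04,"dy":0,"dz":0,"yaw":0}]'|sed -n '2p;4p'
python3 -m inch '[{"hand":-0.28,"dx":-0.04,"dy":0,"dz":0,"yaw":0},{"hand":-0.28,"dx":-0.04,"dy":0,"dz":0,"yaw":0},{"hand":-0.28,"dx":-0.04,"dy":0,"dz":0,"yaw":0},{"hand":-0.28,"dx":-0.04,"dy":0,"dz":0,"yaw":0},{"hand":-0.28,"dx":-0.04,"dy":0,"dz":0,"yaw":0}]'|sed -n '2p;4p'
python3 -m inch '[{"hand":-0.28,"dx":-0.03,"dy":0,"dz":0,"yaw":0},{"hand":-0.28,"dx":-0.01,"dy":0,"dz":0,"yaw":0},{"hand":-0.28,"dx":0,"dy":0,"dz":0,"yaw":0},{"hand":-0.28,"dx":0,"dy":0,"dz":0,"yaw":0},{"hand":-0.28,"dx":0,"dy":0,"dz":0,"yaw":0}]'
cat > tv.py <<'E'
from h import *
import sys
arm_l=float(sys.argv[1]); g0=float(sys.argv[2])
np.set_printoptions(precision=4,suppress=True)
im=shot('wrist'); T=np.linalg.inv(np.array(im['T_tool_cam'])); s=arm.read_state(); Rt=np.array(s['tool_rot'])
def pr(P):
    c=T[:3,:3]@np.array(P)+T[:3,3]; return round(im['cy']+f(im)*c[1]/c[2])
for th in (70,75,80,84,88,90,92,96,100):
    t=np.radians(th);a=np.array([-np.cos(t),0,np.sin(t)]);u=np.array([np.sin(t),0,np.cos(t)])
    B=np.array([0,0,-.0215])-g0*a
    print(th,pr(B+.028*u),pr(B-.028*u),pr(B+(arm_l+g0)*a+.028*u),end=' | ')
g=im['color'].astype(int).sum(2)//3; print(); print(g[100:240:2,320],s['ee_pos'],s['ft_force'])
E
python3 tv.py .056 .016
```

```text
ee_pos: [0.5241, -0.105, 0.0821]
ft_force: [2.4, 15.0, 6.9]
ee_pos: [0.5174, -0.1364, 0.0813]
ft_force: [1.2, 8.9, -5.1]
time: 31.1
ee_pos: [0.5157, -0.1427, 0.0807]
tool_rot: [[0.184, 0.983, 0.0], [0.983, -0.184, 0.006], [0.006, -0.001, -1.0]]
ft_force: [2.2, 7.4, -6.2]
width: 0.0549
70 219 366 216 | 75 223 366 208 | 80 228 365 201 | 84 232 364 195 | 88 237 363 189 | 90 239 362 187 | 92 242 361 184 | 96 248 359 178 | 100 253 357 173 | 
[ 89  88  89  89  89  88  89  88  89  89  90  89  89  88  89  89  94 128
 121 122 121 121 121 120 118 119 116 117 116 116 116 116 117 119 102 106
 107 105 109 106 102 105 107 108 105 131 131 130 131 131 144 152 158 167
 181 181 180 179 180 179 178 179 178 177 176 177 176 176 175 175] [ 0.5156 -0.1428  0.0807] [ 1.81    9.0341 -5.311 ]
```

```bash
python3 - <<'E'
from h import *
im=shot('wrist'); T=np.linalg.inv(np.array(im['T_tool_cam']))
def pr(P):
    c=T[:3,:3]@np.array(P)+T[:3,3]; return round(im['cy']+f(im)*c[1]/c[2],1)
def rows(th,g,gz,L):
    t=np.radians(th);a=np.array([-np.cos(t),0,np.sin(t)]);u=np.array([np.sin(t),0,np.cos(t)]);B=np.array([0,0,-gz])-g*a
    return pr(B+.028*u),pr(B-.028*u),pr(B+L*a+.028*u)
print('tall seated',rows(90,.022,.0215,.105),rows(90,.022,.0215,.105))
for g in (.014,.017,.020,.023): print(g,[(th,)+rows(th,g,.0215,.072) for th in (75,80,85,90,95)])
gg=im['color'].astype(int).sum(2)//3; print(gg[180:226,320]); print(gg[320:380:2,320])
E
```

```text
tall seated (np.float64(246.9), np.float64(374.4), np.float64(175.8)) (np.float64(246.9), np.float64(374.4), np.float64(175.8))
0.014 [(75, np.float64(222.6), np.float64(362.8), np.float64(208.2)), (80, np.float64(226.8), np.float64(362.0), np.float64(200.5)), (85, np.float64(231.7), np.float64(360.5), np.float64(193.0)), (90, np.float64(237.2), np.float64(358.5), np.float64(185.7)), (95, np.float64(243.3), np.float64(356.0), np.float64(178.6))]
0.017 [(75, np.float64(223.5), np.float64(367.2), np.float64(208.6)), (80, np.float64(228.6), np.float64(366.9), np.float64(201.2)), (85, np.float64(234.3), np.float64(365.9), np.float64(194.0)), (90, np.float64(240.7), np.float64(364.3), np.float64(187.0)), (95, np.float64(247.7), np.float64(362.0), np.float64(180.3))]
0.02 [(75, np.float64(224.6), np.float64(371.9), np.float64(209.0)), (80, np.float64(230.5), np.float64(372.1), np.float64(201.9)), (85, np.float64(237.1), np.float64(371.5), np.float64(195.1)), (90, np.float64(244.4), np.float64(370.3), np.float64(188.4)), (95, np.float64(252.3), np.float64(368.4), np.float64(182.1))]
0.023 [(75, np.float64(225.6), np.float64(376.8), np.float64(209.4)), (80, np.float64(232.4), np.float64(377.5), np.float64(202.7)), (85, np.float64(240.0), np.float64(377.5), np.float64(196.2)), (90, np.float64(248.3), np.float64(376.6), np.float64(189.9)), (95, np.float64(257.1), np.float64(374.9), np.float64(184.0))]
[102 103 104 106 106 108 108 107 106 117 130 131 131 131 131 131 131 131
 130 136 145 150 153 154 157 161 167 174 181 181 180 180 180 180 180 179
 179 180 179 179 178 178 179 178 179 178]
[164 157 253 251 251 251 251 251 250 250 146 148 149 148 152 148 130  60
  26  28  26  29  28  28  27  28  28  30  30  29]
```

```bash
python3 -m inch '[{"hand":-0.28,"dx":-0.015,"dy":0,"dz":0,"yaw":0},{"hand":-0.28,"dx":-0.005,"dy":0,"dz":0,"yaw":0},{"hand":-0.28,"dx":0,"dy":0,"dz":0,"yaw":0},{"hand":-0.25,"dx":0.07,"dy":0,"dz":0,"yaw":0},{"hand":-0.25,"dx":0.073,"dy":0,"dz":0,"yaw":0}]'|sed -n '2p;4p'
python3 -m inch '[{"hand":-0.25,"dx":0,"dy":0,"dz":0,"yaw":0},{"hand":-0.25,"dx":0,"dy":0,"dz":0.02,"yaw":0},{"hand":-0.25,"dx":0,"dy":0,"dz":0,"yaw":0},{"hand":-0.25,"dx":0,"dy":0,"dz":0,"yaw":0},{"hand":-0.25,"dx":0,"dy":0,"dz":0,"yaw":0}]'
python3 tv.py .054 .018
```

```text
ee_pos: [0.5192, -0.13, 0.0811]
ft_force: [-0.4, -0.5, -0.8]
time: 32.2
ee_pos: [0.5184, -0.13, 0.0768]
tool_rot: [[0.188, 0.982, -0.0], [0.982, -0.188, -0.0], [-0.0, -0.0, -1.0]]
ft_force: [0.1, -0.5, -0.7]
width: 0.0546
70 219 368 216 | 75 224 369 209 | 80 229 369 201 | 84 234 368 196 | 88 239 367 190 | 90 242 366 188 | 92 245 365 185 | 96 251 364 180 | 100 257 361 175 | 
[ 89  89  89  89  90  89  90  90  90  89  90  90  90  89  89  89  88  89
  89  90  89  89  89  89  89  87  99 124 121 120 121 120 120 120 120 120
 119 117 116 116 116 115 116 105 129 131 133 132 133 131 149 154 158 170
 181 181 180 179 180 179 178 178 178 178 177 177 177 176 176 175] [ 0.5184 -0.1299  0.0768] [-0.4259 -0.9005 -1.6592]
```

```bash
python3 -m inch '[{"hand":-0.25,"dx":0.005,"dy":0,"dz":0.04,"yaw":0},{"hand":-0.25,"dx":0,"dy":0,"dz":0.05,"yaw":0},{"hand":-0.25,"dx":0,"dy":0,"dz":0.05,"yaw":0},{"hand":-0.25,"dx":0,"dy":0,"dz":0.03,"yaw":0},{"hand":-0.25,"dx":0,"dy":0,"dz":0.01,"yaw":0}]'|sed -n '2p;4p'
python3 -m inch '[{"hand":-0.25,"dx":0,"dy":0,"dz":0.01,"yaw":0},{"hand":-0.25,"dx":0,"dy":0,"dz":0.01,"yaw":0},{"hand":-0.25,"dx":0,"dy":0,"dz":0,"yaw":0},{"hand":-0.25,"dx":0,"dy":0,"dz":0,"yaw":0},{"hand":-0.25,"dx":0,"dy":0,"dz":0,"yaw":0}]'|sed -n '2p;4p'
python3 -m inch '[{"hand":-0.25,"dx":0,"dy":0,"dz":0.01,"yaw":0},{"hand":-0.25,"dx":0,"dy":0,"dz":0.01,"yaw":0},{"hand":-0.25,"dx":0,"dy":0,"dz":0,"yaw":0},{"hand":-0.25,"dx":0,"dy":0,"dz":0,"yaw":0},{"hand":-0.25,"dx":0,"dy":0,"dz":0,"yaw":0}]'|sed -n '2p;4p'
```

```text
ee_pos: [0.5181, -0.1285, 0.0489]
ft_force: [-1.1, -0.2, -2.2]
ee_pos: [0.5186, -0.1289, 0.0474]
ft_force: [-1.9, -0.8, 5.2]
ee_pos: [0.5184, -0.1298, 0.0466]
ft_force: [-5.3, -1.7, 27.0]
```

```bash
python3 - <<'E'
from h import *
np.set_printoptions(precision=4,suppress=True)
im=shot('wrist'); s=arm.read_state();Rt=np.array(s['tool_rot']); g=im['color'].astype(int).sum(2)//3
for r in (240,260,280,290): print(r,g[r,236:270:2],g[r,370:404:2])
print(g[120:240:2,322],s['ft_force'],s['ee_pos'])
for t in('short_post','short_glass'):
    for q in spotter.trace(im,t)[:1]:
        m=q['mask'];ys,xs=np.nonzero(m);print(t,q['conf'],xs.min(),xs.max(),ys.min(),ys.max())
        w=[(r,np.nonzero(m[r])[0].min(),np.nonzero(m[r])[0].max()) for r in range(ys.min(),min(ys.max(),310),12)];print(w)
E
```

```text
240 [158 158 158 158 158 157 158 158 156 194 152 159 167 171 174 172 173] [175 174 175 171 165 159 155 153 156 155 155 156 155 155 155 154 155]
260 [ 55  55  86 113 113 113 119 156 164 167 169 170 171 171 171 171 171] [173 173 173 174 173 173 173 169 161 156 116 108 108 108 110  82  32]
280 [109 108 108 111  47  35  29 132 165 170 170 171 171 171 171 171 171] [171 171 171 170 170 171 171 168 163 158  28  36  36  54 111 109 109]
290 [ 29 110 127 131  30  35  27  59 157 166 170 170 170 170 170 170 171] [170 170 170 170 170 170 168 162 128  35  38  37  44  37 131 127 120]
[ 91  92  92  91  92  91  91  91  91  90  91  91  90  90  91  91  91  91
  91  91 103 122 121 122 123 123 123 124 124 124 123 124 123 128 137 138
 138 138 137 137 144 156 159 167 176 183 183 182 182 182 182 181 180 181
 181 180 179 179 179 179] [-5.4711 -0.6696 27.589 ] [ 0.5184 -0.1298  0.0466]
short_post 0.64 251 385 160 237
[(160, np.int64(316), np.int64(327)), (172, np.int64(280), np.int64(358)), (184, np.int64(267), np.int64(371)), (196, np.int64(260), np.int64(378)), (208, np.int64(255), np.int64(382)), (220, np.int64(252), np.int64(385)), (232, np.int64(253), np.int64(384))]
short_glass 0.78 247 390 187 338
[(187, np.int64(313), np.int64(327)), (199, np.int64(289), np.int64(353)), (211, np.int64(276), np.int64(362)), (223, np.int64(266), np.int64(372)), (235, np.int64(260), np.int64(382)), (247, np.int64(252), np.int64(386)), (259, np.int64(250), np.int64(390)), (271, np.int64(247), np.int64(389)), (283, np.int64(251), np.int64(388)), (295, np.int64(253), np.int64(385)), (307, np.int64(260), np.int64(379))]
```

```bash
python3 - <<'E'
from h import *
im=shot('wrist'); T=np.linalg.inv(np.array(im['T_tool_cam']))
def pr(P):
    c=T[:3,:3]@np.array(P)+T[:3,3]; return round(im['cx']+f(im)*c[0]/c[2],1),round(im['cy']+f(im)*c[1]/c[2],1)
for tz,name in ((.0723,'tall'),(.0466,'short')):
    print(name,'foot back edge, post at x_t=-4,0,4mm',[pr([.042+x,0,tz-.01])[1] for x in(-.004,0,.004)])
    for rz in (.010,.015,.020):
        print('  rim back z',rz,[pr([.028+x,0,tz-rz])[1] for x in(-.004,0,.004)], 'rim half-cols',pr([0,.028,tz-rz]))
E
```

```text
tall foot back edge, post at x_t=-4,0,4mm [np.float64(160.7), np.float64(154.7), np.float64(148.6)]
  rim back z 0.01 [np.float64(181.3), np.float64(175.5), np.float64(169.6)] rim half-cols (np.float64(360.0), np.float64(214.8))
  rim back z 0.015 [np.float64(183.2), np.float64(177.3), np.float64(171.3)] rim half-cols (np.float64(360.9), np.float64(217.4))
  rim back z 0.02 [np.float64(185.2), np.float64(179.1), np.float64(173.0)] rim half-cols (np.float64(361.8), np.float64(220.1))
short foot back edge, post at x_t=-4,0,4mm [np.float64(169.0), np.float64(162.2), np.float64(155.3)]
  rim back z 0.01 [np.float64(192.1), np.float64(185.6), np.float64(179.1)] rim half-cols (np.float64(365.1), np.float64(229.5))
  rim back z 0.015 [np.float64(194.6), np.float64(187.9), np.float64(181.2)] rim half-cols (np.float64(366.2), np.float64(232.8))
  rim back z 0.02 [np.float64(197.2), np.float64(190.4), np.float64(183.4)] rim half-cols (np.float64(367.4), np.float64(236.3))
```

```bash
python3 -m inch '[{"hand":-0.28,"dx":0,"dy":0,"dz":-0.015,"yaw":0},{"hand":-0.3,"dx":0,"dy":0,"dz":0,"yaw":0},{"hand":-0.31,"dx":0,"dy":0,"dz":0,"yaw":0},{"hand":-0.32,"dx":0,"dy":0,"dz":0,"yaw":0},{"hand":-0.34,"dx":0,"dy":0,"dz":0,"yaw":0}]'
python3 -m inch '[{"hand":-0.4,"dx":0,"dy":0,"dz":0,"yaw":0},{"hand":-0.7,"dx":0,"dy":0,"dz":0,"yaw":0},{"hand":-1,"dx":0,"dy":0,"dz":0,"yaw":0},{"hand":-1,"dx":0,"dy":0,"dz":0,"yaw":0},{"hand":-1,"dx":0,"dy":0,"dz":0,"yaw":0}]'
python3 -m inch '[{"hand":-1,"dx":0,"dy":0,"dz":-0.1,"yaw":0},{"hand":-1,"dx":0,"dy":0,"dz":-0.2,"yaw":0},{"hand":-1,"dx":0,"dy":0,"dz":-0.3,"yaw":0},{"hand":-1,"dx":0,"dy":0,"dz":-0.3,"yaw":0},{"hand":-1,"dx":0,"dy":0,"dz":-0.2,"yaw":0}]'
python3 - <<'E'
from h import *
np.set_printoptions(precision=4,suppress=True)
from scipy.optimize import minimize
for n in ('side','wrist'):
    im=shot(n)
    for t,P,L in(('short_glass',[.5182,-.1295,.082],.072),('tall_glass',[.5025,-.3216,.115],.105)):
        rs=spotter.trace(im,t)
        if not rs: continue
        m=rs[0]['mask']
        def cost(p):
            B,T=cyl(p,[0,0,-1],L,0);h=cv2.convexHull(np.array([proj(im,x) for x in np.vstack([B,T])],np.float32))
            k=np.zeros(m.shape,np.uint8);cv2.fillConvexPoly(k,(h*16).astype(np.int32),1,shift=4);k=k>0;return 1-(m&k).sum()/(m|k).sum()
        p=minimize(lambda q:cost([q[0],q[1],P[2]]),P[:2],method='Nelder-Mead',options=dict(initial_simplex=[P[:2],[P[0]+.006,P[1]],[P[0],P[1]+.006]]))
        print(n,t,rs[0]['conf'],rs[0]['point'],'IoU nominal',1-cost(P),'best',1-p.fun,p.x)
    if n=='side': a=im['color'][90:240,250:450]
    else: b=im['color']
cv2.imwrite('pics/both.png',np.vstack([cv2.resize(a,(400,300),interpolation=cv2.INTER_CUBIC),cv2.resize(b,(400,250))])[:,:,::-1])
print(arm.read_state()['ee_pos'])
E
```

```text
time: 34.45
ee_pos: [0.5191, -0.129, 0.046]
tool_rot: [[0.187, 0.982, 0.001], [0.982, -0.187, -0.001], [-0.0, 0.001, -1.0]]
ft_force: [0.1, -0.1, 0.4]
width: 0.0571
time: 34.95
ee_pos: [0.5187, -0.1286, 0.046]
tool_rot: [[0.187, 0.982, -0.0], [0.982, -0.187, 0.0], [0.0, -0.0, -1.0]]
ft_force: [-0.0, 0.3, 0.3]
width: 0.0853
time: 35.45
ee_pos: [0.5194, -0.1291, 0.2139]
tool_rot: [[0.187, 0.982, 0.003], [0.982, -0.187, -0.001], [0.0, 0.003, -1.0]]
ft_force: [0.4, -0.6, -0.6]
width: 0.0854
side short_glass 0.84 [381.8, 185.4] IoU nominal 0.887719298245614 best 0.8908450704225352 [ 0.5199 -0.1298]
side tall_glass 0.83 [412.9, 140.6] IoU nominal 0.5385395537525355 best 0.5491803278688525 [ 0.5034 -0.3204]
wrist short_glass 0.98 [318.9, 184.0] IoU nominal 0.9064727687482178 best 0.9165707710011507 [ 0.5202 -0.1297]
wrist tall_glass 0.58 [334.6, 327.6] IoU nominal 0.46448947471965374 best 0.482676697683627 [ 0.504  -0.3204]
[ 0.5176 -0.1282  0.21  ]
```

View pics/both.png

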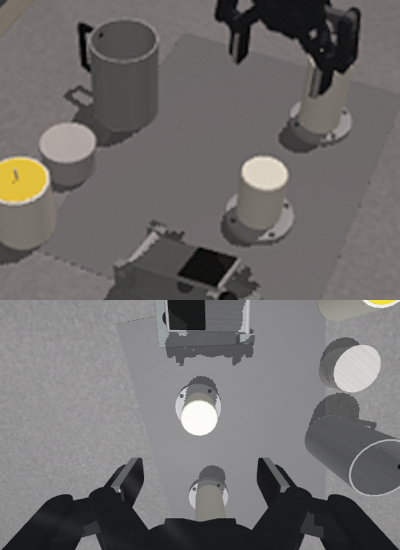

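```bash
python3 -m inch '[{"hand":-0.5,"dx":0.25,"dy":0,"dz":0,"yaw":0},{"hand":0,"dx":0.3,"dy":0,"dz":0,"yaw":0},{"hand":1,"dx":0.1,"dy":0,"dz":0,"yaw":0},{"hand":1,"dx":0,"dy":0,"dz":0,"yaw":0},{"hand":1,"dx":0,"dy":0,"dz":0,"yaw":0}]'
python3 - <<'E'
from h import *
np.set_printoptions(precision=4,suppress=True)
for n,box,z in(('wrist',None,.068),('side',(300,190,380,250),.068)):
    im=shot(n); s=arm.read_state(); v=im['color'].max(2); m=(v<55).astype(np.uint8)
    if n=='wrist':
        m[250:]=0
    else:
        k=np.zeros_like(m);k[190:250,300:380]=1;m*=k
    nn,l,st,c=cv2.connectedComponentsWithStats(m)
    for i in range(1,nn):
        if st[i,4]>60: print(n,st[i],c[i],atz(im,c[i],z))
    for r in spotter.trace(im,'treadle_pad')[:1]: ys,xs=np.nonzero(r['mask']);print(r['conf'],r['point'],xs.min(),xs.max(),ys.min(),ys.max())
print(s['ee_pos'])
E
```

```text
time: 36.25
ee_pos: [0.536, -0.0337, 0.21]
tool_rot: [[0.187, 0.982, -0.002], [0.982, -0.187, -0.001], [-0.002, -0.002, -1.0]]
ft_force: [-0.8, -0.4, -0.4]
width: 0.012
wrist [ 276  109   55   54 2689] [303.4236 134.5656] [0.5299 0.0146 0.068 ]
0.95 [328.3, 129.2] 271 391 104 164
side [339 214  29  20 333] [353.03   223.1592] [0.5288 0.0158 0.068 ]
side [358 236  10  13 106] [362.717  241.7642] [0.4918 0.052  0.068 ]
[ 0.5362 -0.035   0.2108]
```

```bash
python3 -m inch '[{"hand":1,"dx":0.16,"dy":-0.053,"dz":0,"yaw":0},{"hand":1,"dx":0.16,"dy":-0.053,"dz":0.1,"yaw":0},{"hand":1,"dx":0,"dy":0,"dz":0.25,"yaw":0},{"hand":1,"dx":0,"dy":0,"dz":0.25,"yaw":0},{"hand":1,"dx":0,"dy":0,"dz":0.2,"yaw":0}]'
python3 -m inch '[{"hand":1,"dx":0,"dy":0,"dz":0.08,"yaw":0},{"hand":1,"dx":0,"dy":0,"dz":0.05,"yaw":0},{"hand":1,"dx":0,"dy":0,"dz":0.05,"yaw":0},{"hand":1,"dx":0,"dy":0,"dz":0.05,"yaw":0},{"hand":1,"dx":0,"dy":0,"dz":0.03,"yaw":0}]'
```

```text
time: 36.95
ee_pos: [0.5299, 0.0164, 0.0897]
tool_rot: [[0.188, 0.982, -0.0], [0.982, -0.188, -0.0], [-0.001, -0.0, -1.0]]
ft_force: [0.2, -0.6, -0.3]
width: -0.0001
time: 37.45
ee_pos: [0.5295, 0.0171, 0.0525]
tool_rot: [[0.187, 0.982, -0.001], [0.982, -0.187, 0.0], [0.0, -0.001, -1.0]]
ft_force: [-3.5, -1.6, 6.1]
width: 0.0004
```

```bash
python3 -m inch '[{"hand":1,"dx":0,"dy":0,"dz":0.03,"yaw":0},{"hand":1,"dx":0,"dy":0,"dz":0.02,"yaw":0},{"hand":1,"dx":0,"dy":0,"dz":0.02,"yaw":0},{"hand":1,"dx":0,"dy":0,"dz":0,"yaw":0},{"hand":1,"dx":0,"dy":0,"dz":0,"yaw":0}]'
```

```text
time: 37.95
ee_pos: [0.5283, 0.0173, 0.0448]
tool_rot: [[0.188, 0.982, -0.003], [0.982, -0.188, 0.003], [0.002, -0.003, -1.0]]
ft_force: [-8.2, 0.3, 31.1]
width: -0.0
```

```bash
python3 -m inch '[{"hand":1,"dx":0,"dy":0,"dz":0,"yaw":0},{"hand":1,"dx":0,"dy":0,"dz":0,"yaw":0},{"hand":1,"dx":0,"dy":0,"dz":0,"yaw":0},{"hand":1,"dx":0,"dy":0,"dz":0,"yaw":0},{"hand":1,"dx":0,"dy":0,"dz":0,"yaw":0}]'|sed -n '2p;4p'
python3 -m inch '[{"hand":1,"dx":0,"dy":0,"dz":0,"yaw":0},{"hand":1,"dx":0,"dy":0,"dz":0,"yaw":0},{"hand":1,"dx":0,"dy":0,"dz":0,"yaw":0},{"hand":1,"dx":0,"dy":0,"dz":-0.03,"yaw":0},{"hand":1,"dx":0,"dy":0,"dz":-0.06,"yaw":0}]'|sed -n '2p;4p'
python3 -m inch '[{"hand":1,"dx":0,"dy":0,"dz":-0.1,"yaw":0},{"hand":1,"dx":0,"dy":0,"dz":-0.15,"yaw":0},{"hand":1,"dx":0,"dy":0,"dz":-0.25,"yaw":0},{"hand":1,"dx":0,"dy":0,"dz":-0.25,"yaw":0},{"hand":1,"dx":0,"dy":0,"dz":-0.2,"yaw":0}]'|sed -n '2p;4p'
python3 -m inch '[{"hand":1,"dx":0,"dy":0,"dz":0,"yaw":0},{"hand":1,"dx":0,"dy":0,"dz":0,"yaw":0},{"hand":1,"dx":0,"dy":0,"dz":0,"yaw":0},{"hand":1,"dx":0,"dy":0,"dz":0,"yaw":0},{"hand":1,"dx":0,"dy":0,"dz":0,"yaw":0}]'
python3 - <<'E'
from h import *
np.set_printoptions(precision=4,suppress=True)
for n in ('side','top'):
    im=shot(n)
    for t,P,L in(('short_glass',[.519,-.1295,.082],.072),('tall_glass',[.503,-.3212,.115],.105)):
        B,T=cyl(P,[0,0,-1],L,0);h=cv2.convexHull(np.array([proj(im,x) for x in np.vstack([B,T])],np.float32)).astype(np.int32)
        for r in spotter.trace(im,t)[:2]:
            m=r['mask'];k=np.zeros(m.shape,np.uint8);cv2.fillConvexPoly(k,h,1);k=k>0;print(n,t,round(r['conf'],2),r['point'],'IoU',round((m&k).sum()/(m|k).sum(),2))
    for t in('candle','tin','jug'): print(t,[r['point'] for r in spotter.trace(im,t)[:1]])
im=shot('side');m=(im['color'].max(2)<55).astype(np.uint8);k=np.zeros_like(m);k[190:250,300:380]=1;m*=k
nn,l,st,c=cv2.connectedComponentsWithStats(m);print([ (st[i],c[i]) for i in range(1,nn) if st[i,4]>60])
E
```

```text
ee_pos: [0.5283, 0.0173, 0.0448]
ft_force: [-8.9, -0.4, 30.5]
ee_pos: [0.5303, 0.017, 0.0563]
ft_force: [-1.2, -1.1, 4.8]
ee_pos: [0.5315, 0.0173, 0.2002]
ft_force: [1.0, -0.4, -0.7]
time: 39.95
ee_pos: [0.5296, 0.0172, 0.1965]
tool_rot: [[0.187, 0.982, -0.002], [0.982, -0.187, -0.0], [-0.001, -0.002, -1.0]]
ft_force: [-0.2, 0.5, 0.3]
width: 0.0002
side short_glass 0.84 [384.5, 187.6] IoU 0.8
side tall_glass 0.84 [415.3, 132.7] IoU 0.91
side tall_glass 0.51 [344.5, 223.6] IoU 0.0
candle [[258.6, 188.5]]
tin [[284.4, 167.6]]
jug [[311.4, 125.9]]
top short_glass 0.65 [368.9, 233.6] IoU 0.81
top tall_glass 0.79 [443.0, 245.3] IoU 0.86
candle [[316.1, 142.1]]
tin [[358.1, 145.3]]
jug [[406.0, 147.2]]
[(array([339, 214,  29,  20, 324], dtype=int32), array([353.2037, 223.034 ])), (array([358, 236,  10,  13, 106], dtype=int32), array([362.717 , 241.7642]))]
```

```bash
python3 -c "
from bench import ticket; print(ticket.finish_job())"
```

```text
the job is handed in; nothing more can be done
None
```

Both glasses are upside down on their own posts and let go. I pressed the treadle to its stop for about a second, let it come back up, and handed the job in at about 40 s of the 72 s allowed. `finish_job` reports no verdict, so the result below rests on my own checks.

**How it went:** The tool could only point down, so I gripped each glass near its closed bottom. I hooked the lower edge of the mouth on its own post and pushed while lifting, which turned the glass mouth-down in the grip. Then I centred it, lowered it until I felt the foot, and released it.

**What needed mending:** My first push on the tall glass locked by friction at about 34 N. I backed off, went in lower and added the upward drag, which worked.

**Last checks:**
- **Glasses:** In the side and top pictures, the glass outlines overlap a model of each glass seated upright on its foot by 0.80–0.91. The short glass scores lowest, at 0.80. These masks are too coarse to prove millimetre or degree tolerances. The seating itself was felt as a firm upward force.
- **Short glass:** Before release, the picture could not settle whether its rim was fully down or a few millimetres up. The firm contact, and the picture after release, pointed to fully seated.
- **Treadle:** It took about 31 N at the stop, with the fingertips at 45 mm for about a second. Afterwards the pad was back at its starting pixel position.
- **Candle, tin and jug:** They show at the same pixel positions as at the start, within 4 pixels. No contact with them was seen.
- **Robot:** The arm was clear of everything, with no force at the wrist.

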